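# Reset the tube heater's tripped cut-out with the reset pin

## Robot

A 6-joint arm with a two-finger parallel gripper is mounted at the origin on a cart in front of the work surface, level with it; the furniture and walls round the work are solid. World frame = base frame: x ahead of the robot, y to its left, z up, the work surface at z = 0. Lengths are in m, angles in degrees, forces in N, time in s.
With the tool pointing down it reaches from about 0.35 to 0.975 m from the base axis. Payload 4.9 kg.
Tool frame: the origin (TCP) lies midway between the tips of the shut fingers; the grasp point (between the pads) lies env.hold_point_z behind it (env.hold_point_z is the distance from the TCP to the grasp point, in m); z points along the fingers, x is the direction in which the jaws open and shut, and the axes are right-handed (so a half turn about z gives the same grasp; the last joint's range is limited). The gripper opens to 85 mm and grips with 20 to 120 N. Pads are 22 mm wide; open, the fingers measure 114 mm over their backs; the gripper's body (76 mm by 85 mm) begins 54 mm behind the grasp point. The pads swing forward as they close: fully open they stand 13 mm farther back than shut.
Start: joints at [-73.568, 3.019, 92.412, -0, 84.569, -6.818], TCP at [0.247, -0.574, 0.231] pointing down, gripper open.
Joint ranges: [-172.51, 172.51], [-57.92, 126.97], [3.15, 148.05], [-58.71, 238.71], [5.1, 150.11], [-179.66, 179.66]. Speed limits (degrees/s): [147.25, 147.25, 180, 180, 180, 180].

## Interface

Orientations are given as [roll, pitch, yaw] about the fixed x, y, z axes, in that order (R = Rz(yaw) Ry(pitch) Rx(roll)).
In Python, from workcell import env gives the robot as it stands.
- The arm moves only by the shell command python3 -m pendant 'ROWS'. ROWS is JSON, a list of rows, each an object with "turn": the turn, a rotation vector about the tool's x, y, z in rad, a list of three; "translation": the shift along the tool's x, y, z in m, a list of three; "jaw": the finger opening in m, from 0 to 0.0854. In form: [{"turn": [ax, ay, az], "translation": [tx, ty, tz], "jaw": jaw}, ...]. A call has 1 to 20 rows; each row is the pose to reach, as a shift and turn from the pose commanded when the call began, along the tool's axes at that moment; what a row does not reach only later rows make up. A row lasts 1/12 s, in which the tool goes at most 41.7 mm and 7.16 degrees, less where a joint would pass 70% of its speed; a pose out of reach is approached as far as the arm can. A call with a gripper value outside its range is refused whole. The fingers move at their own pace and stop on an object; the grip force is fixed at half the most. Time passes only in rows, so rows that repeat a pose let the fingers close. It gives the time, the measured TCP pose, the force and the opening at its end, in the units of the state.
- env.observe(): the state, without advancing time (a new reading comes with each control period).
- env.camera(name): name is "side" or "top" or "wrist"; returns the picture (400x640x3 uint8, blue, green, red); there is no depth.
- env.camera_model(name): a dict with "camera_matrix" (3x3 intrinsics, pixels), "k1" (the pictures are not rectified: a ray, as slopes to the right and down, at radius r is drawn at 1 + k1 r^2 times it, then the intrinsics apply), "world_from_camera" (4x4, takes a point from camera to world coordinates). Camera axes: x right, y down, z forward; pixel columns grow to the right and rows downward; lengths in m; the calibration is good to about 2 mm. A picture is of the moment at which its call begins: read the wrist's pose just before it. camera_model takes no time and is no camera call; for the wrist camera it gives the pose at the moment of the call.
- env.hand_in(): hands the job in, once; it reports no verdict.
The state is a dict: "time": time; "q": joint angles; "joint_velocities": joint speeds; "joint_torque": joint torques, N m; "position": TCP position; "tcp_rot": TCP orientation; "force": force on the tool from outside, world axes, zero at the start; "wrist_torque": the same for the moment, N m; "finger_gap": opening from 0.0 (shut) to 1.0 (fully open).
Only numpy, scipy, OpenCV 4.12 (cv2) and the standard library are available. Lean on these libraries where they do the work, as an engineer would, in place of code of your own. Each camera call takes 0.05 s, during which the arm holds its last target.

## Task

The tube heater has tripped. Take the orange reset pin off its sprung hook, feel along the black slot of the heater's sloping panel with its tip until it drops into the hidden hole, and push the reset button in there fully home. Then hang the pin back on the hook by its collar, lowering it gently so that the hook never dips nearly to its stop, and leave it hanging still, with the other things on the bench left alone.

Things in the scene. Friction and masses are not known exactly. Their poses are not given: they have to be found in the camera images.
- heater: Fixed white dry-block tube heater, 168 x 200 x 104 mm; origin under its centre, its sloping service panel faces its own -x side.
- service_panel: Fixed grey panel of the heater, sloping 35 degrees. Origin: centre of its slot, on the panel's surface, 68 mm above the bench. z = outward normal (35 degrees from vertical, leaning to the heater's front), y along the slot, x up the slope. The slot is 9 mm wide (x), 70 mm long (y), 4 mm deep, with a black floor.
- slot_floor (a point): Centre of the slot's black floor, 4 mm below the panel's surface. Somewhere on the floor's middle line, at most 22 mm to either side along the slot, is one round black hole, 12 mm wide, hard to see, place not told. Its axis is the panel's normal; the reset button's top lies in it, 5 mm below the floor when tripped.
- visor_edge (a point): Middle of the outer edge of a white visor as wide as the panel, 4 mm thick, standing square to the panel 28 to 32 mm up the slope from the slot's centre and rising 43 mm from the panel, so that the slot cannot be reached from straight above.
- reset_button (a joint): Travel in m of the reset button down the hidden hole: 0 = tripped (out), 0.006 = fully pressed (reset). It needs about 3 N, has no spring and stays where it is pushed.
- pin_grip (a point): Reset pin (loose, 0.10 to 0.14 kg), hanging upright: centre of its orange square handle, 16 x 16 mm and 50 mm tall; handle sides are square to the x and y axes, z points from tip to handle top. Below the handle sits a steel collar, 28 mm diameter and 5 mm thick, then a 7 mm shaft and a 5 mm round-ended tip.
- pin_collar (a point): Centre of the underside of the pin's collar, 30 mm below pin_grip along the pin.
- pin_tip (a point): End of the pin's tip, 105 mm below pin_grip and 75 mm below the collar's underside along the pin.
- stand: Fixed grey hook stand: base plate 135 x 80 x 12 mm, upright 12 mm column 65 mm behind (+x of) the origin and 138 mm high, carrying the sprung fork. Origin: on the bench straight below the fork seat. The pin can be lifted straight up from the fork and lowered straight down into it.
- fork_seat (a point): Middle of the steel fork's seat, level with the prongs' tops, 135 mm above the bench when empty; it goes down as the fork dips. Two 8 mm prongs along the stand's x axis, 14 mm gap between, closed at the back (+28 mm), open in front (-x), where their ends turn up 10 mm, 19 to 25 mm from the seat. The pin's collar rests on the prongs, its shaft in the gap.
- fork (a joint): Dip of the sprung fork in m: 0 = empty, stop at 0.030. Spring 100 N/m: with the pin hanging it rests at about 0.010 to 0.014, after bobbing for about half a second.
- cuvette_rack: bystander: loose white five-place cuvette rack, 40 x 126 x 68 mm; origin under its centre
- slide_box: bystander: loose red slide carton, 78 x 84 x 33 mm; origin under its centre
- micropipette_red: bystander: loose white and red micropipette lying on the bench, 232 mm long; origin under its centre
- tip_box_blue: bystander: loose blue pipette tip box with clear lid, 90 x 126 x 114 mm; origin under its centre
- tube_rack: bystander: loose empty metal tube rack, 68 x 167 x 100 mm; origin under its centre
- reset_pin: The whole reset pin; origin at pin_collar, axes as at pin_grip.
Things that resemble listed ones, but are neither listed nor needed, are in the scene too. Leave any green look-alike of the reset_pin alone.

How it is judged (in metres and radians):
On the way, in this order (a step that is already met when the one before it is completed fails the run):
1. the pin has been lifted off the fork (distance between pin_collar and fork_seat above 0.05 m and value of joint fork below 0.004 m), for 0.2 s.
2. the pin's tip is in the hole (at least 12 mm below the panel's surface) and has pushed the reset button home (value of joint reset_button above 0.005 m and z of pin_tip in the frame of service_panel between -0.018 and -0.012 m and x of pin_tip in the frame of service_panel between -0.006 and 0.006 m), for 0.1 s.
At the end, for the whole second after the job is handed in: The button is in by over 5 mm of its 6 mm; the pin hangs still on the fork by its collar (7 mm sideways, 4 mm below to 6 mm above the prongs, between turned-up ends and back), within 0.2 rad of upright, under 20 mm/s; fork dipped 6 to 20 mm, under 10 mm/s (value of joint reset_button above 0.005 m and value of joint fork between 0.006 and 0.02 m and x of pin_collar in the frame of fork_seat between -0.018 and 0.028 m and y of pin_collar in the frame of fork_seat between -0.007 and 0.007 m and z of pin_collar in the frame of fork_seat between -0.004 and 0.006 m and angle between pin_grip's own z axis and vertical below 0.2 rad and velocity of joint fork between -0.01 and 0.01 m/s and linear speed of reset_pin below 0.02 m/s); the robot touches nothing.
It fails at once if the sprung fork is knocked or pressed down near its stop (dip over 25 mm) (value of joint fork above 0.025 m).
It fails at once if one of the listed bystanders is moved by more than 30 mm (distance of any of cuvette_rack, slide_box, micropipette_red, tip_box_blue, tube_rack from where it was at the start of the episode above 0.03 m).
It also fails if it takes over 64 s, if anything falls off the work surface, if the arm or the gripper's body presses on something with over 40 N, if the wrist force passes 120 N, or if a joint passes its speed limit or range.

## Working session

There is one attempt and no reset: what is moved stays moved. The work goes in short steps, Python scripts to look and compute and a shell command to move; the robot and the scene stay as the last step left them, time stands still between calls to the robot, and variables do not carry over. Pictures are saved under pics/ and viewed, and the job is handed in when it is done.

```bash
ls; mkdir -p pics; python3 - <<'E'
from workcell import env
import cv2,json
print(env.observe(), env.hold_point_z)
for n in ["side","top","wrist"]:
    m=env.camera_model(n); print(n,m)
    cv2.imwrite(f"pics/{n}0.png",env.camera(n))
E
```

```text
pics
{'time': 0.0, 'q': array([-7.35677693e+01,  3.05562583e+00,  9.24934427e+01, -5.67929425e-04,
        8.45692762e+01, -6.81740081e+00]), 'joint_velocities': array([ 0.03500112,  0.02723385,  0.06488748, -0.04708508, -0.1142967 ,
        0.01739816]), 'joint_torque': array([-7.67516849e-04, -3.93677866e+01, -3.70175850e+01, -5.99715077e-05,
        7.10883178e-03, -4.07617875e-06]), 'position': array([ 0.24653593, -0.57362953,  0.23006662]), 'tcp_rot': array([-1.79986513e+02,  1.17575081e-01, -6.67503004e+01]), 'force': array([ 0.51117766, -0.12554081,  0.75238632]), 'wrist_torque': array([ 0.04538226,  0.06280706, -0.01418675]), 'finger_gap': 0.9965991734493967} 0.0187
side {'camera_matrix': array([[429.57685958,   0.        , 315.56327032],
       [  0.        , 429.57685958, 199.80709048],
       [  0.        ,   0.        ,   1.        ]]), 'k1': 0.004720317848142816, 'world_from_camera': array([[-0.81061604, -0.35141863,  0.46840857, -0.0663504 ],
       [-0.58554554,  0.49487002, -0.64205926,  0.82027042],
       [-0.00616978, -0.79473808, -0.60692118,  0.97952639],
       
[... 301 characters left out ...]
, -0.99515536,  0.0960043 ,  0.42907472],
       [-0.99975782, -0.02166177, -0.00388268, -0.10169348],
       [ 0.00594349, -0.09589878, -0.99537335,  1.94575612],
       [ 0.        ,  0.        ,  0.        ,  1.        ]])}
wrist {'camera_matrix': array([[342.92242542,   0.        , 322.95319407],
       [  0.        , 342.92242542, 198.28476157],
       [  0.        ,   0.        ,   1.        ]]), 'k1': -0.02254803502264685, 'world_from_camera': array([[ 0.39499766, -0.87426654, -0.2821965 ,  0.31812314],
       [-0.9186764 , -0.37698257, -0.11797374, -0.54332677],
       [-0.00324267,  0.30584662, -0.95207528,  0.37239153],
       [ 0.        ,  0.        ,  0.        ,  1.        ]])}
```

View pics/side0.png

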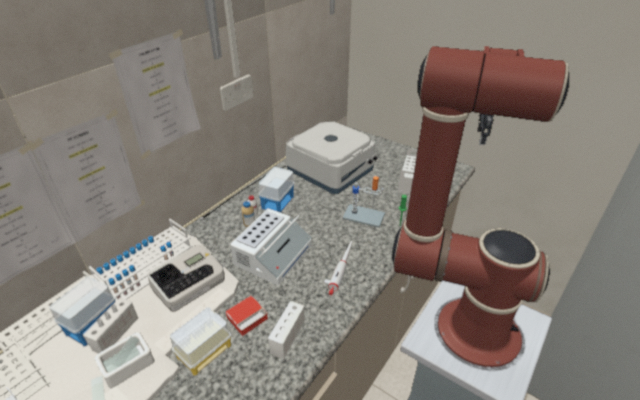

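View pics/top0.png

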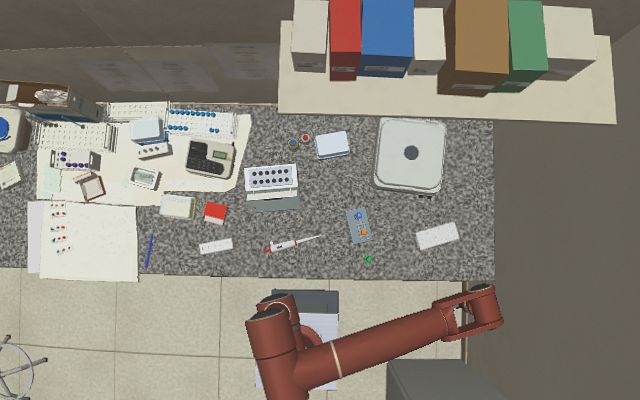

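View pics/wrist0.png

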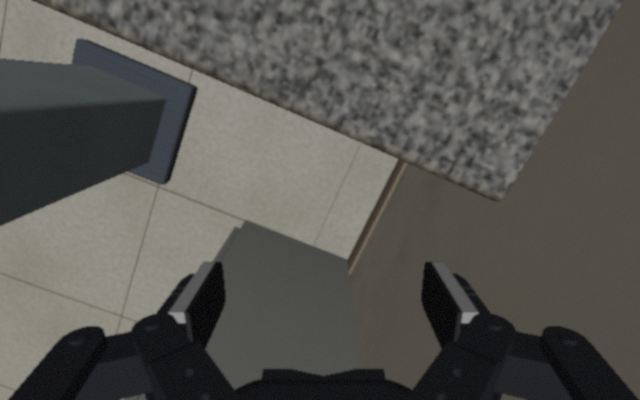

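The heater is at top (272,185) with its grey panel toward the robot. The stand is at top (358,225), with an orange spot at (363,232). The green pin is at (368,258). I'll enlarge these.

```bash
python3 - <<'E'
import cv2,numpy as np
t=cv2.imread("pics/top0.png");s=cv2.imread("pics/side0.png")
cv2.imwrite("pics/c1.png",cv2.resize(t[150:270,230:390],None,fx=5,fy=5,interpolation=cv2.INTER_CUBIC))
cv2.imwrite("pics/c2.png",cv2.resize(s[160:310,220:420],None,fx=4,fy=4,interpolation=cv2.INTER_CUBIC))
E
```

```text
(no output)
```

View pics/c1.png

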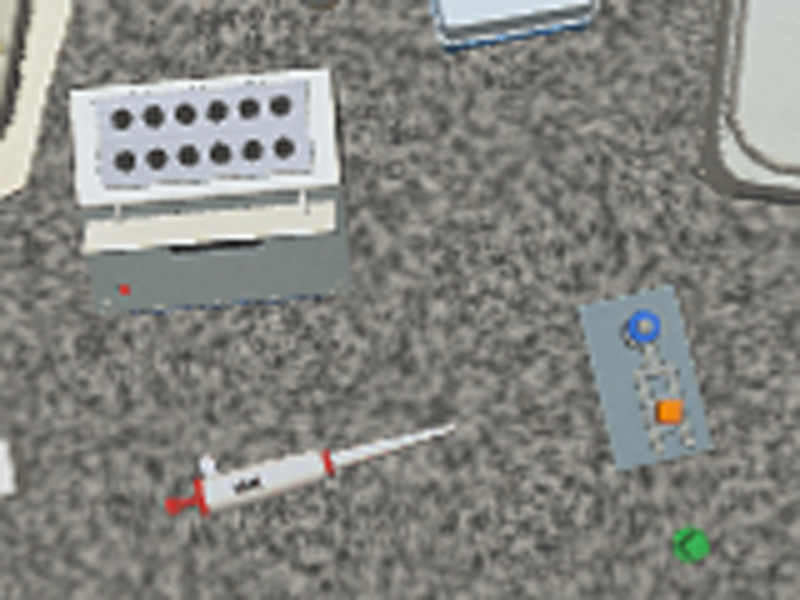

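View pics/c2.png

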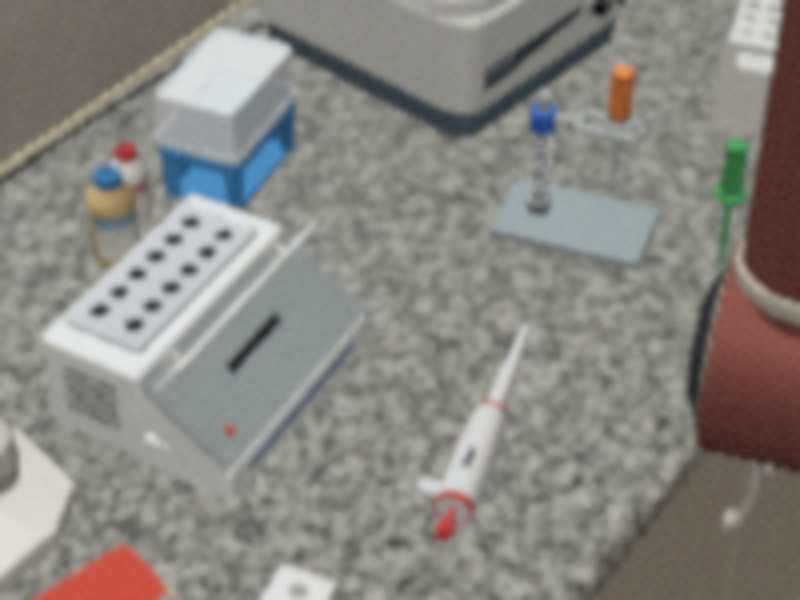

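The c1 crop shows the orange pin at top (364,232), hanging in the fork of the stand with the blue-capped column. It fits the description; the green look-alike at (368,258) does not and stays alone. In c2, the slot is at side ≈(283,246). Now a coarse localisation.

```bash
cat > h.py <<'E'
import numpy as np,cv2
from scipy.spatial.transform import Rotation as R
def ray(m,u,v):
    K=m["camera_matrix"];k=m["k1"]
    d=np.array([(u-K[0,2])/K[0,0],(v-K[1,2])/K[1,1]]);p=d.copy()
    for _ in range(20): p=d/(1+k*(p@p))
    T=m["world_from_camera"];w=T[:3,:3]@np.array([p[0],p[1],1]);return T[:3,3],w/np.linalg.norm(w)
def onz(m,u,v,z):
    o,d=ray(m,u,v);return o+d*(z-o[2])/d[2]
def onplane(m,u,v,p,n):
    o,d=ray(m,u,v);return o+d*((p-o)@n)/(d@n)
def tri(*a):
    A=0;b=0
    for m,u,v in a:
        o,d=ray(m,u,v);P=np.eye(3)-np.outer(d,d);A=A+P;b=b+P@o
    return np.linalg.solve(A,b)
def proj(m,p):
    T=m["world_from_camera"];c=T[:3,:3].T@(np.asarray(p)-T[:3,3]);s=c[:2]/c[2];s=s*(1+m["k1"]*(s@s))
    K=m["camera_matrix"];return K[0,0]*s[0]+K[0,2],K[1,1]*s[1]+K[1,2]
def tcp(s):
    return np.array(s["position"]),R.from_euler("xyz",s["tcp_rot"],degrees=True).as_matrix()
E
python3 - <<'E'
from h import *
from workcell import env
t=env.camera_model("top");s=env.camera_model("side")
ct=lambda x,y:(230+x/5,150+y/5); cs=lambda x,y:(220+x/4,160+y/4)
print("handle top",tri((t,*ct(670,411)),(s,*cs(624,70))), onz(t,*ct(670,411),.178))
print("col top", tri((t,*ct(645,327)),(s,*cs(542,112))))
b=[onz(t,*ct(*p),.012) for p in [(580,307),(672,285),(714,447),(618,470)]];print("base",np.array(b).round(3),np.mean(b,0))
e=[onz(s,*cs(*p),.068) for p in [(230,370),(278,317)]];print("slot",e,np.mean(e,0))
c=[onz(t,*ct(*p),.104) for p in [(70,92),(328,70),(338,185),(80,205)]];print("heater top",np.array(c).round(3))
E
```

```text
handle top [ 0.46390335 -0.24035191  0.17740884] [ 0.46659602 -0.23892018  0.178     ]
col top [ 0.5283111  -0.22492548  0.11686309]
base [[ 0.55  -0.18   0.012]
 [ 0.569 -0.252  0.012]
 [ 0.443 -0.287  0.012]
 [ 0.423 -0.212  0.012]] [ 0.49628483 -0.23257627  0.012     ]
slot [array([0.57745712, 0.13455347, 0.068     ]), array([0.58468025, 0.06758957, 0.068     ])] [0.58106869 0.10107152 0.068     ]
heater top [[0.699 0.212 0.104]
 [0.719 0.017 0.104]
 [0.632 0.007 0.104]
 [0.613 0.201 0.104]]
```

```bash
cat >> h.py <<'E'
def rel(s,target,Rt):
    p,Rc=tcp(s);return (Rc.T@(np.asarray(target)-p)).round(4),R.from_matrix(Rc.T@Rt).as_rotvec().round(4)
def down(yaw): return R.from_euler("xyz",[180,0,yaw],degrees=True).as_matrix()
E
python3 - <<'E'
from h import *
from workcell import env
s=env.observe()
print(rel(s,[.464,-.240,.30],down(-75)))
t=env.camera_model("top");print("green",onz(t,368,259,.12))
E
```

```text
(array([-0.221 , -0.3315, -0.0693]), array([-1.00e-04,  1.60e-03,  1.44e-01]))
green [ 0.36950033 -0.25978039  0.12      ]
```

```bash
python3 -m pendant '[{"turn":[0,0,0.03],"translation":[-0.01,-0.02,-0.04],"jaw":0.0854},{"turn":[0,0,0.06],"translation":[-0.03,-0.05,-0.07],"jaw":0.0854},{"turn":[0,0,0.08],"translation":[-0.05,-0.08,-0.07],"jaw":0.0854},{"turn":[0,0,0.1],"translation":[-0.07,-0.11,-0.07],"jaw":0.0854},{"turn":[0,0,0.144],"translation":[-0.09,-0.14,-0.07],"jaw":0.0854},{"turn":[0,0,0.144],"translation":[-0.11,-0.17,-0.07],"jaw":0.0854},{"turn":[0,0,0.144],"translation":[-0.13,-0.2,-0.07],"jaw":0.06},{"turn":[0,0,0.144],"translation":[-0.155,-0.235,-0.07],"jaw":0.06},{"turn":[0,0,0.144],"translation":[-0.175,-0.265,-0.07],"jaw":0.06},{"turn":[0,0,0.144],"translation":[-0.197,-0.3,-0.07],"jaw":0.06},{"turn":[0,0,0.144],"translation":[-0.212,-0.32,-0.07],"jaw":0.06},{"turn":[0,0,0.144],"translation":[-0.221,-0.3315,-0.07],"jaw":0.06},{"turn":[0,0,0.144],"translation":[-0.221,-0.3315,-0.07],"jaw":0.06},{"turn":[0,0,0.144],"translation":[-0.221,-0.3315,-0.07],"jaw":0.06}]'
python3 - <<'E'
from h import *
from workcell import env
m=env.camera_model("wrist");im=env.camera("wrist");cv2.imwrite("pics/w1.png",im)
np.save("m1.npy",m["world_from_camera"]);s=env.observe();print(s["position"],s["tcp_rot"],s["q"],s["time"],s["force"])
print(proj(m,[.464,-.24,.178]),proj(env.camera_model("side"),[.464,-.24,.178]))
E
```

```text
time: 1.32
position: [0.4641, -0.2398, 0.301]
tcp_rot: [180.0, 0.0, -74.9]
force: [0.0, 0.4, 0.2]
finger_gap: 0.704
[ 0.46383287 -0.24048975  0.30106228] [ 1.79964980e+02 -2.07765115e-03 -7.49830351e+01] [-3.55552678e+01 -1.29754667e+01  1.00844013e+02 -2.83898202e-02
  9.21520899e+01  3.94267069e+01] 1.3667 [ 0.41085747 -0.01458918  0.0366749 ]
(np.float64(323.3880630634654), np.float64(189.51362272026634)) (np.float64(375.0066641299871), np.float64(177.32894316329222))
```

View pics/w1.png

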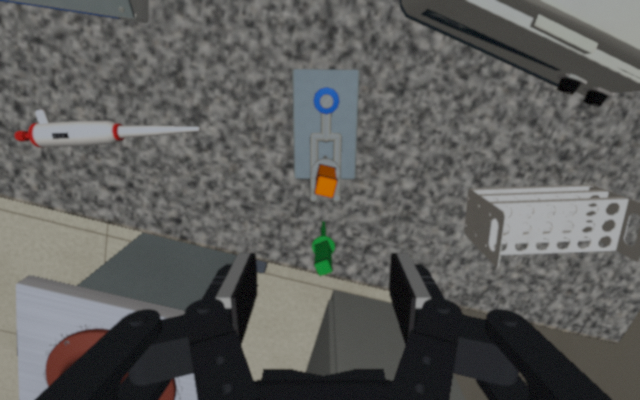

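The wrist view shows the orange pin on the fork at (326,182), with the blue-capped column at (327,101) and the green pin at (323,255), left alone. I'll enlarge it for the top face and its yaw.

```bash
python3 - <<'E'
from h import *
im=cv2.imread("pics/w1.png")
cv2.imwrite("pics/c3.png",cv2.resize(im[60:215,280:375],None,fx=6,fy=3.8*6/6*1.0,interpolation=cv2.INTER_CUBIC) if 0 else cv2.resize(im[130:210,290:370],None,fx=7,fy=7,interpolation=cv2.INTER_CUBIC))
from workcell import env
m=env.camera_model("wrist");m["world_from_camera"]=np.load("m1.npy")
h=cv2.cvtColor(im,cv2.COLOR_BGR2HSV)
o=cv2.inRange(h,(5,150,200),(20,255,255)); a=cv2.inRange(h,(5,150,60),(20,255,255))
for k in (o,a):
    c=max(cv2.findContours(k,0,2)[0],key=cv2.contourArea);r=cv2.minAreaRect(c);print(r,cv2.contourArea(c),cv2.boxPoints(r).round(1).tolist())
    u,v=r[0];print(onz(m,u,v,.178))
    b=cv2.boxPoints(r);q=[onz(m,*p,.178) for p in b]
    for i in range(4): d=q[(i+1)%4]-q[i];print(np.degrees(np.arctan2(d[1],d[0])).round(1),np.linalg.norm(d).round(4))
E
```

```text
Traceback (most recent call last):
ValueError: max() iterable argument is empty
```

View pics/c3.png

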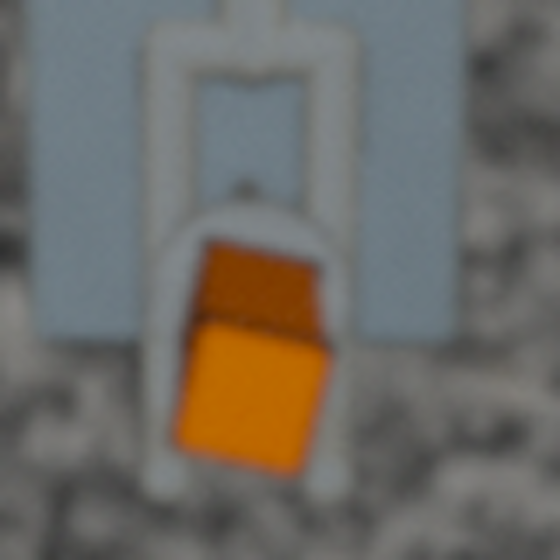

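```bash
python3 - <<'E'
from h import *
from workcell import env
m=env.camera_model("wrist");m["world_from_camera"]=np.load("m1.npy")
f=lambda x,y,z:onz(m,290+x/7,130+y/7,z)
q=[f(*p,.178) for p in [(195,318),(330,345),(303,475),(170,445)]]
print(np.mean(q,0))
for i in range(4): d=q[(i+1)%4]-q[i];print(np.degrees(np.arctan2(d[1],d[0])).round(1),np.linalg.norm(d).round(4))
# collar: circle back edge, fork crossbar and prong ends
a=f(167,475,.133);b=f(327,475,.133);print("prong ends",a,b,(a+b)/2,np.linalg.norm(a-b))
a=f(192,70,.123);b=f(308,70,.123);print("gap back",(a+b)/2,np.linalg.norm(a-b))
e=[f(x,y,.012) for x,y in [(40,340),(455,340)]];d=e[1]-e[0];print("base front",e,np.degrees(np.arctan2(d[1],d[0])))
c=[onz(m,u,v,.012) for u,v in [(294,70),(358,70)]];print(c,(c[0]+c[1]+e[0]+e[1])/4)
print("collar back",f(250,202,.128))
for z in (.14,.138,.145):print("column",onz(m,326.5,101,z))
E
```

```text
[ 0.46681514 -0.24111725  0.178     ]
-86.5 0.0157
-175.6 0.0158
91.8 0.0158
4.0 0.0154
prong ends [ 0.44086986 -0.23686281  0.133     ] [ 0.446541   -0.25782082  0.133     ] [ 0.44370543 -0.24734182  0.133     ] 0.02171174639988792
gap back [ 0.49528258 -0.23376308  0.123     ] 0.01541990067348162
base front [array([ 0.42171564, -0.21418987,  0.012     ]), array([ 0.44179869, -0.28842973,  0.012     ])] -74.86288709186789
[array([ 0.54993203, -0.18070486,  0.012     ]), array([ 0.56966689, -0.25375683,  0.012     ])] [ 0.49577831 -0.23427032  0.012     ]
collar back [ 0.47907507 -0.23815067  0.128     ]
column [ 0.52980068 -0.22493795  0.14      ]
column [ 0.52973751 -0.22497253  0.138     ]
column [ 0.52995861 -0.22485151  0.145     ]
```

```bash
python3 - <<'E'
from h import *
from workcell import env
s=env.observe()
print(rel(s,[.4667,-.2412,.135],down(-86.5)))
E
```

```text
(array([ 0.0014, -0.0027,  0.1661]), array([ 6.00e-04, -1.00e-04,  2.01e-01]))
```

```bash
python3 -m pendant '[{"turn":[0,0,0.1],"translation":[0.0014,-0.0027,0.03],"jaw":0.05},{"turn":[0,0,0.2],"translation":[0.0014,-0.0027,0.06],"jaw":0.05},{"turn":[0,0,0.2],"translation":[0.0014,-0.0027,0.085],"jaw":0.05},{"turn":[0,0,0.2],"translation":[0.0014,-0.0027,0.1],"jaw":0.05},{"turn":[0,0,0.2],"translation":[0.0014,-0.0027,0.1],"jaw":0.05}]'
python3 - <<'E'
from h import *
from workcell import env
m=env.camera_model("wrist");im=env.camera("wrist");cv2.imwrite("pics/w2.png",im)
s=env.observe();print(s["position"],s["tcp_rot"],s["time"])
print(rel(s,[.4667,-.2412,.135],down(-86.5)))
E
```

```text
time: 1.78
position: [0.4641, -0.2407, 0.1963]
tcp_rot: [179.6, 0.3, -86.6]
force: [-0.2, -0.3, 0.0]
finger_gap: 0.585
[ 0.46529118 -0.24127075  0.19893643] [ 1.79777595e+02  1.61632878e-01 -8.65692248e+01] 1.8333
(array([ 0.0002, -0.0017,  0.0639]), array([ 0.0039,  0.0028, -0.0012]))
```

View pics/w2.png

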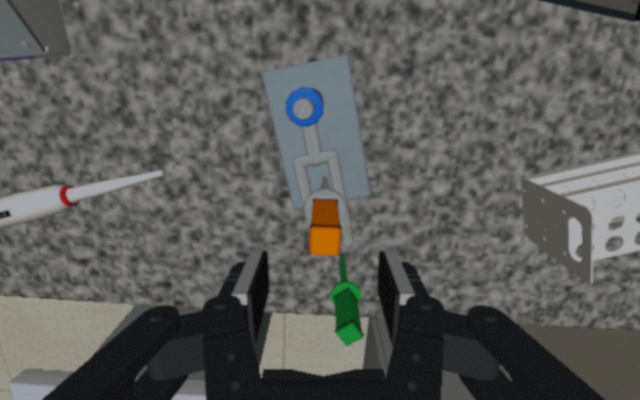

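The handle is square to and centred between the fingers (325,240). I'll descend and close.

```bash
python3 -m pendant '[{"turn":[0,0,0],"translation":[0,-0.0003,0.025],"jaw":0.05},{"turn":[0,0,0],"translation":[0,-0.0003,0.045],"jaw":0.05},{"turn":[0,0,0],"translation":[0,-0.0003,0.06],"jaw":0.05},{"turn":[0,0,0],"translation":[0,-0.0003,0.066],"jaw":0.05},{"turn":[0,0,0],"translation":[0,-0.0003,0.066],"jaw":0.05},{"turn":[0,0,0],"translation":[0,-0.0003,0.066],"jaw":0.05},{"turn":[0,0,0],"translation":[0,-0.0003,0.066],"jaw":0.03},{"turn":[0,0,0],"translation":[0,-0.0003,0.066],"jaw":0.022},{"turn":[0,0,0],"translation":[0,-0.0003,0.066],"jaw":0.014},{"turn":[0,0,0],"translation":[0,-0.0003,0.066],"jaw":0.0},{"turn":[0,0,0],"translation":[0,-0.0003,0.066],"jaw":0.0},{"turn":[0,0,0],"translation":[0,-0.0003,0.066],"jaw":0.0},{"turn":[0,0,0],"translation":[0,-0.0003,0.066],"jaw":0.0}]'
python3 - <<'E'
from h import *
from workcell import env
cv2.imwrite("pics/w3.png",env.camera("wrist"));
s=env.observe();print(s["position"],s["tcp_rot"],s["time"],s["finger_gap"]*85.4,s["force"])
E
```

```text
time: 2.92
position: [0.4675, -0.241, 0.1355]
tcp_rot: [-180.0, -0.0, -86.5]
force: [1.0, -0.8, -0.1]
finger_gap: 0.181
[ 0.46742448 -0.24098269  0.13540565] [-1.79984577e+02 -9.98793339e-03 -8.64563940e+01] 2.9667 15.547123227940702 [-0.0681052  -0.00889679  0.19829727]
```

View pics/w3.png

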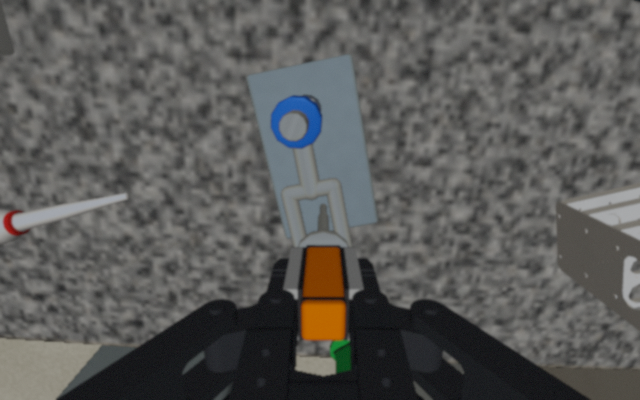

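Gripped: opening 15.5 mm, with the handle seated. Lifting, slowly at first.

```bash
python3 -m pendant '[{"turn":[0,0,0],"translation":[0,0,-0.005],"jaw":0.0},{"turn":[0,0,0],"translation":[0,0,-0.01],"jaw":0.0},{"turn":[0,0,0],"translation":[0,0,-0.016],"jaw":0.0},{"turn":[0,0,0],"translation":[0,0,-0.025],"jaw":0.0},{"turn":[0,0,0],"translation":[0,0,-0.04],"jaw":0.0},{"turn":[0,0,0],"translation":[0,0,-0.06],"jaw":0.0},{"turn":[0,0,0],"translation":[0,0,-0.085],"jaw":0.0},{"turn":[0,0,0],"translation":[0,0,-0.11],"jaw":0.0},{"turn":[0,0,0],"translation":[0,0,-0.135],"jaw":0.0},{"turn":[0,0,0],"translation":[0,0,-0.15],"jaw":0.0},{"turn":[0,0,0],"translation":[0,0,-0.16],"jaw":0.0},{"turn":[0,0,0],"translation":[0,0,-0.16],"jaw":0.0},{"turn":[0,0,0],"translation":[0,0,-0.16],"jaw":0.0},{"turn":[0,0,0],"translation":[0,0,-0.16],"jaw":0.0}]'
python3 - <<'E'
from h import *
from workcell import env
cv2.imwrite("pics/w4.png",env.camera("wrist"));cv2.imwrite("pics/s4.png",env.camera("side"))
s=env.observe();print(s["position"],s["tcp_rot"],s["time"],s["finger_gap"]*85.4,s["force"])
psi=np.radians(6);hx=np.array([np.cos(psi),np.sin(psi),0]);hy=np.array([-np.sin(psi),np.cos(psi),0])
n=-np.sin(np.radians(35))*hx+np.cos(np.radians(35))*np.array([0,0,1])
Rt=np.stack([-hy,np.cross(-n,-hy),-n],1)
S=np.array([.581,.101,.068])
for d in (.10,.05): print(d,rel(s,S+(d+.0874)*n,Rt))
print(rel(s,[.43,.07,.30],Rt))
E
```

```text
time: 4.13
position: [0.4668, -0.2406, 0.2937]
tcp_rot: [179.9, 0.1, -86.5]
force: [0.7, -0.5, -1.8]
finger_gap: 0.179
[ 0.46667055 -0.24051664  0.29332232] [ 1.79851870e+02  1.17992679e-01 -8.64616989e+01] 4.2333 15.452569513936213 [-0.87982919  0.75701843 -1.00200656]
0.1 (array([-0.329 , -0.028 ,  0.0724]), array([ 0.6133, -0.0111, -0.0423]))
0.05 (array([-0.3302, -0.0567,  0.1133]), array([ 0.6133, -0.0111, -0.0423]))
(array([-0.3122,  0.0175, -0.006 ]), array([ 0.6133, -0.0111, -0.0423]))
```

View pics/w4.png

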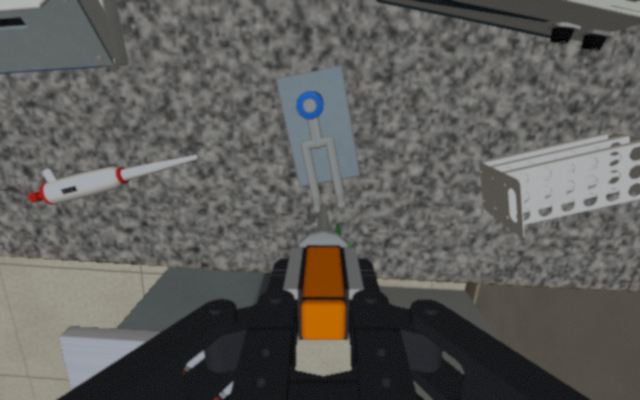

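View pics/s4.png

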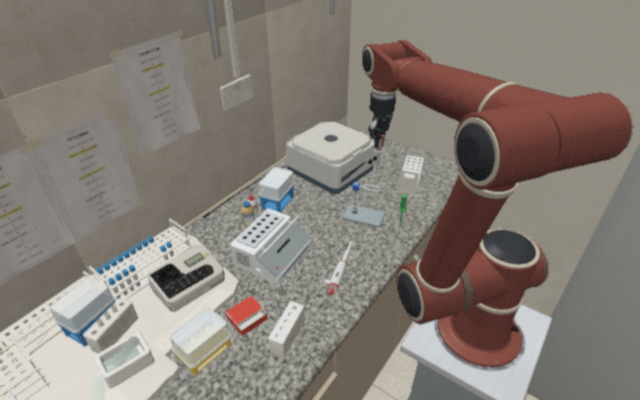

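The pin is off the fork and held. Moving over to the heater, tilting on the way and staying high.

```bash
python3 -m pendant '[{"turn":[0.05,0,0],"translation":[-0.025,0.002,-0.005],"jaw":0.0},{"turn":[0.1,0,0],"translation":[-0.055,0.005,-0.01],"jaw":0.0},{"turn":[0.15,0,0],"translation":[-0.085,0.008,-0.01],"jaw":0.0},{"turn":[0.22,0,0],"translation":[-0.115,0.011,-0.01],"jaw":0.0},{"turn":[0.3,0,0],"translation":[-0.145,0.014,-0.01],"jaw":0.0},{"turn":[0.38,-0.01,-0.02],"translation":[-0.175,0.017,-0.01],"jaw":0.0},{"turn":[0.46,-0.01,-0.03],"translation":[-0.205,0.017,-0.01],"jaw":0.0},{"turn":[0.54,-0.01,-0.04],"translation":[-0.235,0.017,-0.01],"jaw":0.0},{"turn":[0.613,-0.011,-0.042],"translation":[-0.26,0.017,-0.005],"jaw":0.0},{"turn":[0.613,-0.011,-0.042],"translation":[-0.285,0.017,0.0],"jaw":0.0},{"turn":[0.613,-0.011,-0.042],"translation":[-0.305,0.01,0.015],"jaw":0.0},{"turn":[0.613,-0.011,-0.042],"translation":[-0.32,-0.005,0.035],"jaw":0.0},{"turn":[0.613,-0.011,-0.042],"translation":[-0.328,-0.02,0.058],"jaw":0.0},{"turn":[0.613,-0.011,-0.042],"translation":[-0.329,-0.028,0.072],"jaw":0.0},{"turn":[0.613,-0.011,-0.042],"translation":[-0.329,-0.028,0.072],"jaw":0.0},{"turn":[0.613,-0.011,-0.042],"translation":[-0.329,-0.028,0.072],"jaw":0.0},{"turn":[0.613,-0.011,-0.042],"translation":[-0.329,-0.028,0.072],"jaw":0.0}]'
python3 - <<'E'
from h import *
from workcell import env
m=env.camera_model("wrist");cv2.imwrite("pics/w5.png",env.camera("wrist"));np.save("m5.npy",m["world_from_camera"])
s=env.observe();cv2.imwrite("pics/s5.png",env.camera("side"));print(s["position"],s["tcp_rot"],s["time"],s["finger_gap"]*85.4,s["force"],s["q"])
E
```

```text
time: 5.65
position: [0.4749, 0.0889, 0.2239]
tcp_rot: [-144.9, -0.1, -84.0]
force: [-0.0, 0.2, -0.2]
finger_gap: 0.178
[0.4752219  0.08872836 0.22479528] [-1.44766459e+02 -1.37986621e-01 -8.40578890e+01] 5.7 15.288406702849803 [ 0.49805399 -0.09792799 -0.16949553] [ -0.29460404 -43.98127525 133.60860445   4.23214353  55.36231718
  82.41167584]
```

View pics/w5.png

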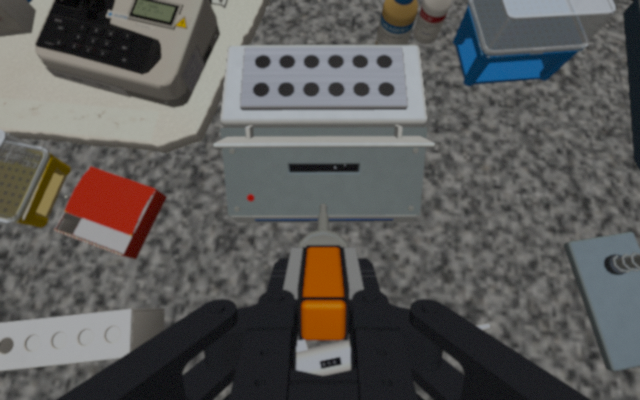

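View pics/s5.png

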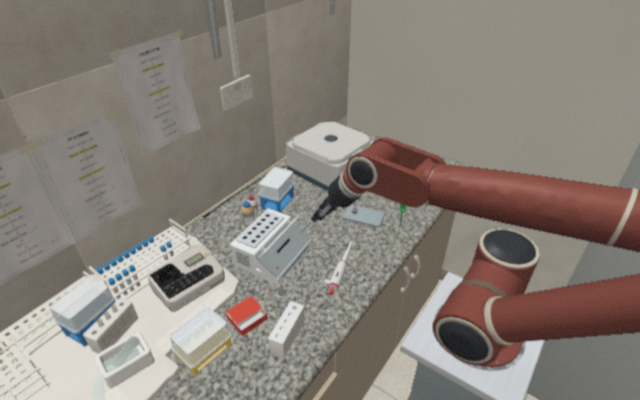

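Wrist view: the slot is at ≈(288–359,168) and the pin tip at (323,207). I'll enlarge the slot.

```bash
python3 - <<'E'
from h import *
im=cv2.imread("pics/w5.png")
g=im[120:230,210:440]
cv2.imwrite("pics/c5.png",cv2.resize(g,None,fx=3.45,fy=3.45,interpolation=cv2.INTER_CUBIC))
g=cv2.convertScaleAbs(im[155:182,280:368],alpha=3)
cv2.imwrite("pics/c6.png",cv2.resize(g,None,fx=9,fy=9,interpolation=cv2.INTER_CUBIC))
gr=cv2.cvtColor(im,cv2.COLOR_BGR2GRAY)
for v in range(160,176): print(v,gr[v,284:364:2])
E
```

```text
160 [100 101 100 100  99  98  99 102  99 100  99 101 101  99  99  99  99  99
 100  98 100  99  99  98 101 101  99 100 101  99  98  99  99 100 100 100
  99  98  97  98]
161 [102 100  99  98  99  98 100  99  99 100  98  99  97  97  97  98  97  97
  98  97  97  98  98  99  98 100  98  98  98  99 100  98  98  98  98  96
  96  95  98 100]
162 [101 100  91  90  90  91  90  91  92  91  91  91  89  91  89  90  90  90
  89  90  90  91  91  91  93  92  91  91  92  91  92  90  88  87  89  88
  89  90  96 100]
163 [101  98  84  74  73  71  74  72  73  73  74  73  73  73  71  71  73  72
  75  73  73  74  72  71  72  73  69  73  73  74  80  72  68  67  67  67
  68  72  92 100]
164 [ 98  96  74  47  45  45  45  50  47  47  45  45  46  46  45  44  43  48
  46  44  43  47  45  46  45  47  47  46  47  49  71  56  42  44  42  41
  41  56  89 100]
165 [ 99  98  71  31  26  25  29  28  22  25  24  26  27  25  24  24  26  27
  22  25  25  27  27  27  24  46  36  26  26  24  58  39  21  23  24  21
  22  49  88 100]
166 [ 99  98  74  28  19  18  20  19  19  20  17  17  20  14  19  20  19  20
  17  17  20  2
[... 846 characters left out ...]
62  59  56
  60  77  98 101]
172 [101  99  98  84  80  79  80  79  82  81  81  79  80  81  82  81  85  88
  87  87  88  87  86  86  87  87  87  85  86  86  88  87  87  87  89  88
  86  94  99  98]
173 [101  99 102  99 100  99 100 100 101  99 100  99 100 100 102  99  99 100
 102 103 101 101 102 102 103 101 101 100 101 101 102 101 103 104 102 102
 102 103 102 100]
174 [ 99  99  99 102 102 104 104 104 103 104 102 102 105 103 103 103 103 102
 104 103 103 103 104 103 104 104 101 103 102 102 103 103 105 104 104 103
 103 103 100  99]
175 [ 99  98 100 101 102 101 100 102 102 100 101 101 101 102 101 102  99 102
 101 102 103 102 102 102 101 102  99  99  99 100 101 102 102 104 102 101
 101 102 100 100]
```

View pics/c5.png

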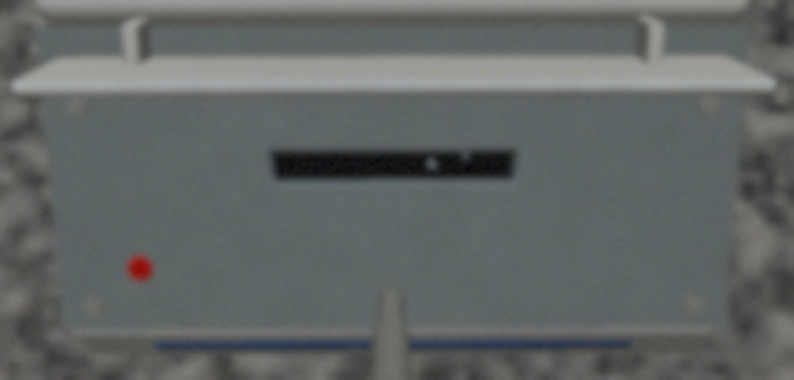

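View pics/c6.png

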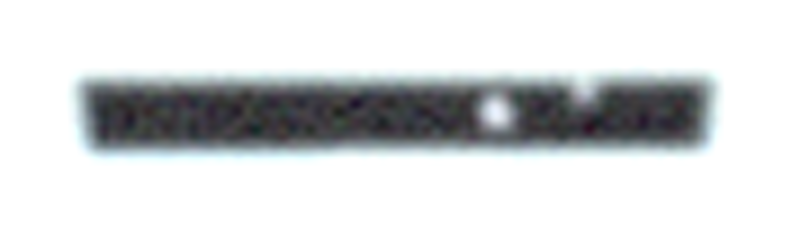

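```bash
python3 - <<'E'
from h import *
from workcell import env
m=env.camera_model("wrist");m["world_from_camera"]=np.load("m5.npy")
a=onz(m,288.3,167.8,.068);b=onz(m,358.6,167.8,.068);d=a-b
print(a,b,(a+b)/2,np.linalg.norm(d),"yaw",np.degrees(np.arctan2(-d[0],d[1])))
psi=np.radians(6)
hx=np.array([np.cos(psi),np.sin(psi),0]);hy=np.array([-np.sin(psi),np.cos(psi),0]);z=np.array([0,0,1.])
c,s_=np.cos(np.radians(35)),np.sin(np.radians(35))
n=-s_*hx+c*z;px=c*hx+s_*z
S=onz(m,323.5,167.8,.068)
for nm,u,v in [("upper",323,163.2),("lower",323,172),("lower2",323,171),("L",288.3,167.8),("R",358.6,167.8),("tip",323,206)]:
    for h in (0,-.004):
        q=onplane(m,u,v,S+n*h,n)-S; print(nm,h,(q@px).round(4),(q@hy).round(4))
for nm,u,v in [("spot1",334.3,167),("spot2",344.3,164.5)]:
    for h in (-.004,-.009): q=onplane(m,u,v,S+n*h,n)-S; print(nm,h,(q@px).round(4),(q@hy).round(4))
# panel bottom edge & others
for u,v in [(229,216),(419,214)]:print(onz(m,u,v,.04))
# predicted tip
s=env.observe();p,Rc=tcp(s)
for L in (.0854,.0874,.0894):print("tip pred",proj(m,p+Rc[:,2]*L), end=' ')
t=p+Rc[:,2]*.0874-S;print(t@px,t@hy,t@n)
print("side slot pred",proj(env.camera_model("side"),S))
E
```

```text
[0.58281765 0.13470949 0.068     ] [0.59013471 0.06498464 0.068     ] [0.58647618 0.09984706 0.068     ] 0.07010773378631745 yaw 5.990800021442867
upper 0 0.0047 0.0005
upper -0.004 0.0038 0.0005
lower 0 -0.0043 0.0005
lower -0.004 -0.0052 0.0005
lower2 0 -0.0033 0.0005
lower2 -0.004 -0.0042 0.0005
L 0 0.0 0.0351
L -0.004 -0.0009 0.0355
R 0 0.0 -0.035
R -0.004 -0.0009 -0.0354
tip 0 -0.0403 0.0005
tip -0.004 -0.0416 0.0005
spot1 -0.004 -0.0001 -0.0109
spot1 -0.009 -0.0012 -0.0111
spot2 -0.004 0.0025 -0.0209
spot2 -0.009 0.0014 -0.0213
[0.53405731 0.19305535 0.04      ]
[ 0.55680969 -0.00340359  0.04      ]
tip pred (np.float64(323.43794620215687), np.float64(202.75903049034417)) tip pred (np.float64(323.43945155331147), np.float64(201.84777026801677)) tip pred (np.float64(323.44093324439496), np.float64(200.95073994334095)) -0.0008900466432882289 0.0002906471013981044 0.10541993146297957
side slot pred (np.float64(282.5046501210124), np.float64(244.81977926154372))
```

The slot measures 70.1 mm at yaw 6.0°, centre ≈(0.5865,0.0998), so the fit is good. There are glints at (334,167), about y=-11 mm on the middle line, and at (344,164), which is off the middle line. They are only hints, so I'll feel for the hole. Descending to ~12 mm above the panel at y=-11.

```bash
python3 -m pendant '[{"turn":[0,0,0],"translation":[0.003,-0.001,0.02],"jaw":0.0},{"turn":[0,0,0],"translation":[0.006,-0.001,0.045],"jaw":0.0},{"turn":[0,0,0],"translation":[0.009,-0.001,0.065],"jaw":0.0},{"turn":[0,0,0],"translation":[0.011,-0.001,0.08],"jaw":0.0},{"turn":[0,0,0],"translation":[0.011,-0.001,0.09],"jaw":0.0},{"turn":[0,0,0],"translation":[0.011,-0.001,0.093],"jaw":0.0},{"turn":[0,0,0],"translation":[0.011,-0.001,0.093],"jaw":0.0},{"turn":[0,0,0],"translation":[0.011,-0.001,0.093],"jaw":0.0}]'
cat >> h.py <<'E'
psi=np.radians(6)
hx=np.array([np.cos(psi),np.sin(psi),0]);hy=np.array([-np.sin(psi),np.cos(psi),0]);zz=np.array([0,0,1.])
c35,s35=np.cos(np.radians(35)),np.sin(np.radians(35))
n=-s35*hx+c35*zz;px=c35*hx+s35*zz
S=np.array([.5865,.0998,.068])
Rt=np.stack([-hy,-px,-n],1)
def tippanel(s,L=.0874):
    p,Rc=tcp(s);t=p+Rc[:,2]*L-S;return np.round([t@px*1e3,t@hy*1e3,t@n*1e3],2)
def fpanel(s):
    f=np.array(s["force"]);return np.round([f@px,f@hy,f@n],2)
E
python3 - <<'E'
from h import *
from workcell import env
m=env.camera_model("wrist");im=env.camera("wrist");cv2.imwrite("pics/w6.png",im);np.save("m6.npy",m["world_from_camera"])
cv2.imwrite("pics/c7.png",cv2.resize(im[120:230,210:440],None,fx=3.45,fy=3.45,interpolation=cv2.INTER_CUBIC))
s=env.observe();si=env.camera("side");cv2.imwrite("pics/c8.png",cv2.resize(si[200:290,220:340],None,fx=6,fy=6,interpolation=cv2.INTER_CUBIC))
p,Rc=tcp(s)
print(s["position"],s["tcp_rot"],s["time"],tippanel(s),fpanel(s),proj(m,p+Rc[:,2]*.0874),proj(env.camera_model("side"),p+Rc[:,2]*.0874))
E
```

```text
time: 6.42
position: [0.5306, 0.0835, 0.1493]
tcp_rot: [-144.8, -0.1, -84.0]
force: [-1.1, -0.1, -2.3]
finger_gap: 0.178
[0.53068407 0.08355411 0.1495834 ] [-1.44732057e+02 -1.39483121e-01 -8.40291294e+01] 6.4667 [  0.34 -10.52  12.24] [-0.51  0.11 -1.59] (np.float64(322.8892902951896), np.float64(202.89792610318332)) (np.float64(286.04406071226924), np.float64(241.0698463996036))
```

View pics/c7.png

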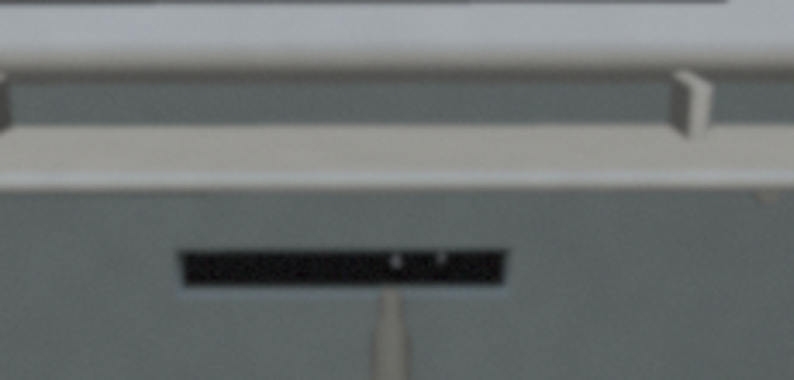

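View pics/c8.png

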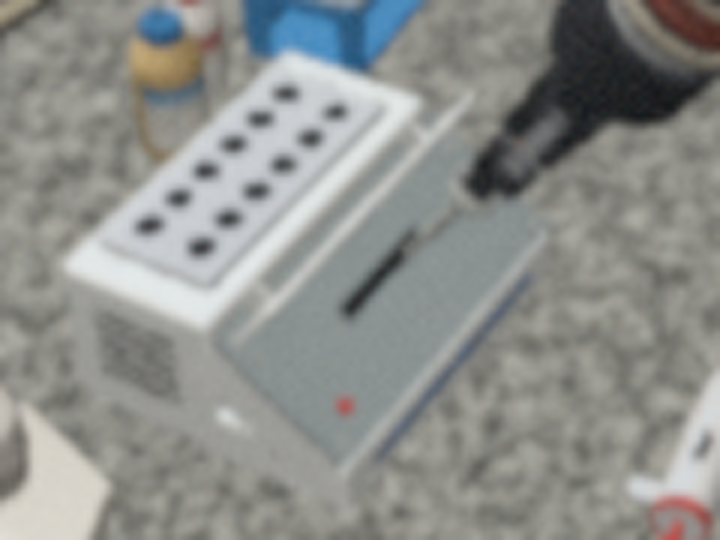

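```bash
python3 - <<'E'
from h import *
from workcell import env
m=env.camera_model("wrist");m["world_from_camera"]=np.load("m6.npy")
f=lambda x,y:(210+x/3.45,120+y/3.45)
for nm,x,y in [("TL",178,249),("TR",509,249),("BR",506,290),("BL",181,290),("BLd",184,284)]:
    q=onplane(m,*f(x,y),S,n)-S;print(nm,(q@px*1e3).round(2),(q@hy*1e3).round(2))
for nm,x,y in [("s1",397,262),("s2",441,258)]:
  for h in (-.004,-.009):
    q=onplane(m,*f(x,y),S+h*n,n)-S;print(nm,h,(q@px*1e3).round(2),(q@hy*1e3).round(2))
for h in (.008,.010,.012,.014):
    q=onplane(m,*f(390,287),S+h*n,n)-S;print("tip",h,(q@px*1e3).round(2),(q@hy*1e3).round(2))
sm=env.camera_model("side")
print(proj(sm,S+hy*.035),proj(sm,S-hy*.035), "obs L end", 220+345/6,200+310/6)
E
```

```text
TL 4.62 34.71
TR 4.6 -36.1
BR -4.65 -35.73
BL -4.64 34.56
BLd -3.27 33.84
s1 -0.004 0.46 -12.18
s1 -0.009 -1.09 -12.21
s2 -0.004 1.37 -21.76
s2 -0.009 -0.16 -21.99
tip 0.008 -1.29 -10.64
tip 0.01 -0.62 -10.63
tip 0.012 0.04 -10.63
tip 0.014 0.71 -10.63
(np.float64(276.11713790493474), np.float64(251.78152294113448)) (np.float64(288.6499643264965), np.float64(238.1008328127372)) obs L end 277.5 251.66666666666666
```

Tip and slot agree in the wrist view (tip at slot x≈0, y≈-10). Descending into the slot.

```bash
python3 -m pendant '[{"turn":[0,0,0],"translation":[0.0015,0,0.005],"jaw":0.0},{"turn":[0,0,0],"translation":[0.0015,0,0.01],"jaw":0.0},{"turn":[0,0,0],"translation":[0.0015,0,0.013],"jaw":0.0},{"turn":[0,0,0],"translation":[0.0015,0,0.015],"jaw":0.0},{"turn":[0,0,0],"translation":[0.0015,0,0.015],"jaw":0.0},{"turn":[0,0,0],"translation":[0.0015,0,0.015],"jaw":0.0}]'
python3 - <<'E'
from h import *
from workcell import env
s=env.observe();print(tippanel(s),fpanel(s),s["time"])
E
```

```text
time: 7.02
position: [0.5395, 0.0828, 0.1361]
tcp_rot: [-144.8, -0.2, -84.0]
force: [0.9, -1.3, 0.3]
finger_gap: 0.177
[ -0.36 -12.27  -3.77] [ 0.82 -1.35 -0.21] 7.0167
```

```bash
python3 -m pendant '[{"turn":[0,0,0],"translation":[0,-0.0003,0.001],"jaw":0.0},{"turn":[0,0,0],"translation":[0,-0.0003,0.002],"jaw":0.0},{"turn":[0,0,0],"translation":[0,-0.0003,0.002],"jaw":0.0},{"turn":[0,0,0],"translation":[0,-0.0003,0.002],"jaw":0.0}]'
python3 - <<'E'
from h import *
from workcell import env
s=env.observe();print(tippanel(s),fpanel(s),s["time"],s["wrist_torque"])
E
```

```text
time: 7.35
position: [0.541, 0.0826, 0.1346]
tcp_rot: [-144.7, -0.2, -84.0]
force: [4.8, -4.1, 0.2]
finger_gap: 0.179
[  0.13 -12.65  -5.85] [ 3.67 -4.55 -2.37] 7.35 [-1.01657371 -0.51419534 -0.7317446 ]
```

Sideways forces (-y 4.5 N, +x 3.7 N) with no upward push suggest the tip is on the hole's +y rim. Shifting a bit toward -y.

```bash
python3 -m pendant '[{"turn":[0,0,0],"translation":[0.001,-0.0005,0],"jaw":0.0},{"turn":[0,0,0],"translation":[0.002,-0.0007,0],"jaw":0.0},{"turn":[0,0,0],"translation":[0.002,-0.0007,0],"jaw":0.0},{"turn":[0,0,0],"translation":[0.002,-0.0007,0],"jaw":0.0}]'
python3 - <<'E'
from h import *
from workcell import env
s=env.observe();print(tippanel(s),fpanel(s),s["time"],s["wrist_torque"])
E
```

```text
time: 7.68
position: [0.5409, 0.0814, 0.1343]
tcp_rot: [-144.9, -0.1, -84.0]
force: [1.7, -2.2, 0.1]
finger_gap: 0.182
[ -0.55 -13.69  -6.  ] [ 1.29 -2.38 -0.74] 7.6833 [-0.3463072  -0.10740616 -0.25041435]
```

```bash
python3 -m pendant '[{"turn":[0,0,0],"translation":[0.0,0,0.001],"jaw":0.0},{"turn":[0,0,0],"translation":[0.0,0,0.002],"jaw":0.0},{"turn":[0,0,0],"translation":[0.0,0,0.002],"jaw":0.0},{"turn":[0,0,0],"translation":[0.0,0,0.002],"jaw":0.0}]'
python3 - <<'E'
from h import *
from workcell import env
s=env.observe();print(tippanel(s),fpanel(s),s["time"],s["wrist_torque"])
im=env.camera("wrist")
cv2.imwrite("pics/c9.png",cv2.resize(im[150:240,230:420],None,fx=4,fy=4,interpolation=cv2.INTER_CUBIC))
E
```

```text
time: 8.02
position: [0.5421, 0.0815, 0.1327]
tcp_rot: [-144.9, -0.1, -84.0]
force: [0.3, -1.7, 0.7]
finger_gap: 0.181
[ -0.4  -13.7   -7.96] [ 0.52 -1.73  0.49] 8.0167 [-0.27552615 -0.00226672 -0.24257699]
```

View pics/c9.png

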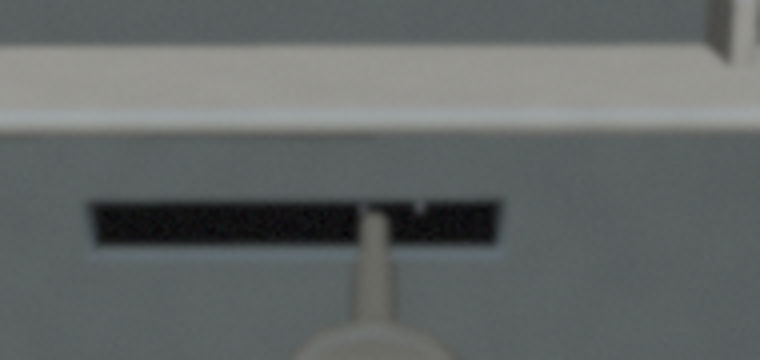

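The tip is 4 mm below floor level with no normal force, so it is in the hole. Pressing on.

```bash
python3 -m pendant '[{"turn":[0,0,0],"translation":[0.0005,0,0.001],"jaw":0.0},{"turn":[0,0,0],"translation":[0.0005,0,0.002],"jaw":0.0},{"turn":[0,0,0],"translation":[0.0005,0,0.003],"jaw":0.0},{"turn":[0,0,0],"translation":[0.0005,0,0.003],"jaw":0.0}]'
python3 - <<'E'
from h import *
from workcell import env
s=env.observe();print(tippanel(s),fpanel(s),s["time"],s["wrist_torque"])
E
python3 -m pendant '[{"turn":[0,0,0],"translation":[0.0,0,0.001],"jaw":0.0},{"turn":[0,0,0],"translation":[0.0,0,0.002],"jaw":0.0},{"turn":[0,0,0],"translation":[0.0,0,0.002],"jaw":0.0},{"turn":[0,0,0],"translation":[0.0,0,0.002],"jaw":0.0}]'
python3 - <<'E'
from h import *
from workcell import env
s=env.observe();print(tippanel(s),fpanel(s),s["time"],s["wrist_torque"])
E
```

```text
time: 8.4
position: [0.544, 0.0814, 0.1303]
tcp_rot: [-144.9, -0.1, -84.0]
force: [0.1, 1.4, 1.1]
finger_gap: 0.178
[ -0.34 -14.01 -11.02] [0.85 1.38 0.69] 8.4 [0.07913379 0.1229009  0.0481302 ]
time: 8.73
position: [0.5451, 0.0813, 0.1286]
tcp_rot: [-144.9, -0.1, -84.0]
force: [0.2, 0.8, 0.7]
finger_gap: 0.179
[ -0.42 -14.18 -13.02] [0.63 0.75 0.39] 8.7333 [0.1537923  0.07265801 0.11424851]
```

```bash
python3 -m pendant '[{"turn":[0,0,0],"translation":[0.0,0,0.001],"jaw":0.0},{"turn":[0,0,0],"translation":[0.0,0,0.002],"jaw":0.0},{"turn":[0,0,0],"translation":[0.0,0,0.002],"jaw":0.0}]'
python3 - <<'E'
from h import *
from workcell import env
s=env.observe();print(tippanel(s),fpanel(s),s["time"],s["wrist_torque"])
im=env.camera("wrist")
cv2.imwrite("pics/c10.png",cv2.resize(im[150:240,230:420],None,fx=4,fy=4,interpolation=cv2.INTER_CUBIC))
E
```

```text
time: 8.98
position: [0.5462, 0.0815, 0.1276]
tcp_rot: [-144.9, -0.1, -84.0]
force: [-7.5, 0.2, 7.6]
finger_gap: 0.181
[ -0.04 -14.18 -14.48] [-1.73  0.95 10.54] 8.9833 [0.1256367  0.70737125 0.16274333]
```

View pics/c10.png

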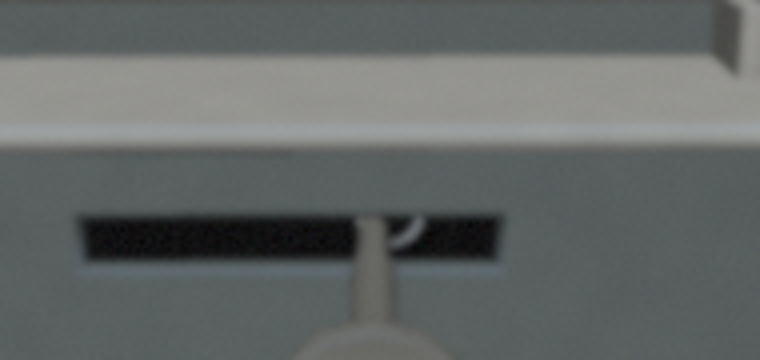

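```bash
python3 -m pendant '[{"turn":[0,0,0],"translation":[0.0,0,0],"jaw":0.0},{"turn":[0,0,0],"translation":[0.0,0,0.0],"jaw":0.0}]'
python3 - <<'E'
from h import *
from workcell import env
s=env.observe();print(tippanel(s),fpanel(s),s["time"],s["wrist_torque"])
E
python3 -m pendant '[{"turn":[0,0,0],"translation":[0.0,0,0.0005],"jaw":0.0},{"turn":[0,0,0],"translation":[0.0,0,0.001],"jaw":0.0},{"turn":[0,0,0],"translation":[0.0,0,0.001],"jaw":0.0},{"turn":[0,0,0],"translation":[0.0,0,0.001],"jaw":0.0}]'
python3 - <<'E'
from h import *
from workcell import env
s=env.observe();print(tippanel(s),fpanel(s),s["time"],s["wrist_torque"])
E
```

```text
time: 9.2
position: [0.5462, 0.0814, 0.1277]
tcp_rot: [-144.9, -0.1, -84.0]
force: [-6.8, 0.6, 7.3]
finger_gap: 0.179
[  0.02 -14.18 -14.41] [-1.31  1.29  9.79] 9.2 [0.13604004 0.71750409 0.1306946 ]
time: 9.53
position: [0.5468, 0.0815, 0.1275]
tcp_rot: [-144.9, -0.1, -84.0]
force: [-14.4, -0.4, 13.2]
finger_gap: 0.173
[  0.34 -14.14 -14.88] [-4.15  1.08 19.06] 9.5333 [0.0556369  1.2104622  0.11041688]
```

```bash
python3 - <<'E'
from h import *
from workcell import env
m=env.camera_model("wrist");im=env.camera("wrist");s=env.observe()
cv2.imwrite("pics/c11.png",cv2.resize(im[190:220,300:350],None,fx=14,fy=14,interpolation=cv2.INTER_CUBIC))
f=lambda x,y:(230+x/4,150+y/4);g=lambda p:((p[0]-230)*4,(p[1]-150)*4)
for h in (0,-.004,-.009,-.015):
    print(h,[tuple(np.round(g(proj(m,S+n*h+hy*y+px*x)))) for x in(-.0045,0,.0045) for y in (-.0142,)])
for p in [(422,218),(412,238),(395,248)]:
  for h in (-.004,-.009,-.015):
    q=onplane(m,*f(*p),S+n*h,n)-S;print(p,h,(q@px*1e3).round(1),(q@hy*1e3).round(1))
E
```

```text
0 [(np.float64(373.0), np.float64(268.0)), (np.float64(373.0), np.float64(243.0)), (np.float64(373.0), np.float64(218.0))]
-0.004 [(np.float64(373.0), np.float64(260.0)), (np.float64(373.0), np.float64(235.0)), (np.float64(373.0), np.float64(210.0))]
-0.009 [(np.float64(373.0), np.float64(250.0)), (np.float64(373.0), np.float64(225.0)), (np.float64(373.0), np.float64(201.0))]
-0.015 [(np.float64(373.0), np.float64(238.0)), (np.float64(373.0), np.float64(214.0)), (np.float64(373.0), np.float64(190.0))]
(422, 218) -0.004 3.1 -22.5
(422, 218) -0.009 1.4 -22.7
(422, 218) -0.015 -0.7 -23.0
(412, 238) -0.004 -0.5 -20.9
(412, 238) -0.009 -2.3 -21.0
(412, 238) -0.015 -4.4 -21.2
(395, 248) -0.004 -2.3 -18.0
(395, 248) -0.009 -4.2 -18.1
(395, 248) -0.015 -6.3 -18.2
```

View pics/c11.png

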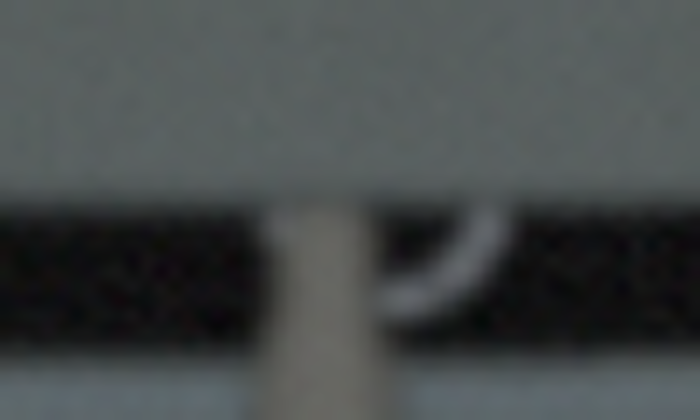

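The tip reaches past the slot's upper edge, as predicted for 15 mm depth, and the ring (hole rim) is centred near y≈-17 mm. The stop could in principle be the shaft's shoulder on the rim. I'll back off 3 mm, centre on y≈-17 and press again.

```bash
python3 -m pendant '[{"turn":[0,0,0],"translation":[0.0,0,-0.002],"jaw":0.0},{"turn":[0,0,0],"translation":[0.001,0,-0.003],"jaw":0.0},{"turn":[0,0,0],"translation":[0.0025,0,-0.003],"jaw":0.0},{"turn":[0,0,0],"translation":[0.0025,0,-0.003],"jaw":0.0}]'
python3 - <<'E'
from h import *
from workcell import env
s=env.observe();print(tippanel(s),fpanel(s),s["time"],s["wrist_torque"])
E
python3 -m pendant '[{"turn":[0,0,0],"translation":[0.0,0,0.001],"jaw":0.0},{"turn":[0,0,0],"translation":[0.0,0,0.002],"jaw":0.0},{"turn":[0,0,0],"translation":[0.0,0,0.002],"jaw":0.0}]'
python3 - <<'E'
from h import *
from workcell import env
s=env.observe();print(tippanel(s),fpanel(s),s["time"],s["wrist_torque"])
E
python3 -m pendant '[{"turn":[0,0,0],"translation":[0.0,0,0.0005],"jaw":0.0},{"turn":[0,0,0],"translation":[0.0,0,0.001],"jaw":0.0},{"turn":[0,0,0],"translation":[0.0,0,0.001],"jaw":0.0},{"turn":[0,0,0],"translation":[0.0,0,0.001],"jaw":0.0}]'
python3 - <<'E'
from h import *
from workcell import env
s=env.observe();print(tippanel(s),fpanel(s),s["time"],s["wrist_torque"])
E
```

```text
time: 9.92
position: [0.5454, 0.0784, 0.1285]
tcp_rot: [-144.9, -0.1, -84.0]
force: [0.5, 0.4, -0.7]
finger_gap: 0.181
[ -0.43 -17.17 -13.06] [ 0.01  0.33 -0.89] 9.9167 [-0.06479689  0.04428423  0.02810886]
time: 10.17
position: [0.5466, 0.0787, 0.1277]
tcp_rot: [-144.9, -0.2, -84.0]
force: [-7.9, -1.7, 7.5]
finger_gap: 0.181
[  0.06 -17.06 -14.46] [-2.26 -0.88 10.79] 10.1667 [-0.22151513  0.79906686 -0.08493119]
time: 10.5
position: [0.5471, 0.0788, 0.1277]
tcp_rot: [-144.9, -0.2, -84.0]
force: [-14.9, -2.2, 14.0]
finger_gap: 0.175
[  0.46 -17.   -14.82] [-4.28 -0.59 20.07] 10.5 [-0.29853994  1.32993111 -0.10534985]
```

The stop is equally stiff at the same depth (-14.8, 20 N) in a second lateral position, so the button is home. Withdrawing along the normal.

```bash
python3 -m pendant '[{"turn":[0,0,0],"translation":[0,0,-0.005],"jaw":0.0},{"turn":[0,0,0],"translation":[0,0,-0.012],"jaw":0.0},{"turn":[0,0,0],"translation":[0,0,-0.025],"jaw":0.0},{"turn":[0,0,0],"translation":[0,0,-0.045],"jaw":0.0},{"turn":[0,0,0],"translation":[0,0,-0.07],"jaw":0.0},{"turn":[0,0,0],"translation":[0,0,-0.095],"jaw":0.0},{"turn":[0,0,0],"translation":[0,0,-0.11],"jaw":0.0},{"turn":[0,0,0],"translation":[0,0,-0.12],"jaw":0.0},{"turn":[0,0,0],"translation":[0,0,-0.12],"jaw":0.0},{"turn":[0,0,0],"translation":[0,0,-0.12],"jaw":0.0}]'
python3 - <<'E'
from h import *
from workcell import env
m=env.camera_model("wrist");im=env.camera("wrist");s=env.observe()
cv2.imwrite("pics/w12.png",im);cv2.imwrite("pics/c12.png",cv2.resize(im[140:230,230:420],None,fx=4,fy=4,interpolation=cv2.INTER_CUBIC))
print(s["position"],s["tcp_rot"],s["time"],s["finger_gap"],s["force"])
for L in (.0854,.0874):print(proj(m,np.add(tcp(s)[0],tcp(s)[1][:,2]*L)))
print(rel(s,[.4667,-.2411,.30],down(-86.5)))
E
```

```text
time: 11.33
position: [0.4781, 0.0719, 0.2244]
tcp_rot: [-144.9, -0.1, -84.0]
force: [-0.1, -0.4, -1.2]
finger_gap: 0.181
[0.477986   0.07190532 0.22340905] [-1.44959460e+02 -1.15030642e-01 -8.40156943e+01] 11.3833 0.17849227283326702 [ 0.0462039   0.10282756 -0.83088263]
(np.float64(322.90411343200736), np.float64(204.94127454945848))
(np.float64(322.9076527459868), np.float64(204.03206127512013))
(array([ 0.3103, -0.0077, -0.0874]), array([-0.6115,  0.0113,  0.0426]))
```

View pics/w12.png

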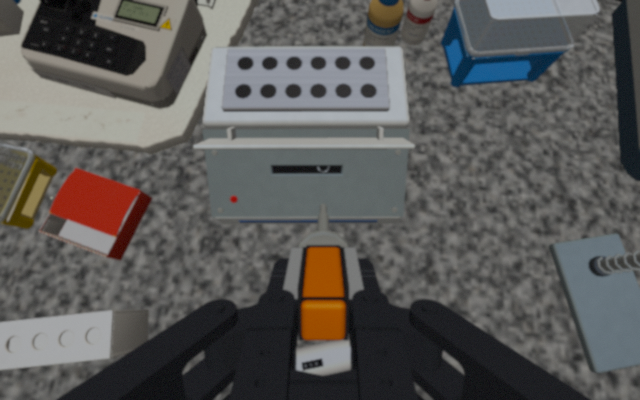

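View pics/c12.png

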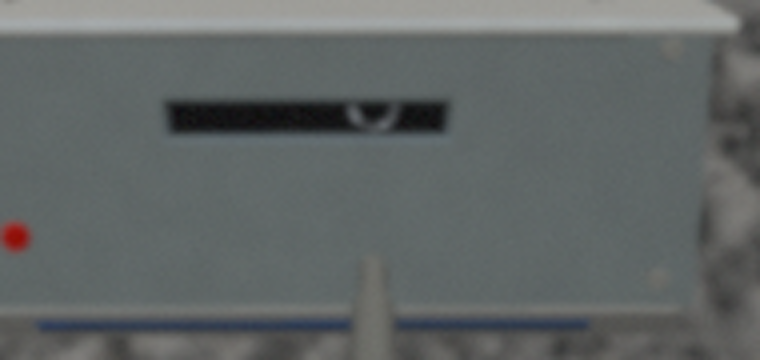

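The ring around the hole now shows fully at (323,168) and did not before, so the button has gone in. The pin has not slipped. Returning to above the fork.

```bash
python3 -m pendant '[{"turn":[0,0,0],"translation":[0.01,-0.001,-0.015],"jaw":0.0},{"turn":[-0.05,0,0.003],"translation":[0.03,-0.002,-0.03],"jaw":0.0},{"turn":[-0.11,0.002,0.008],"translation":[0.06,-0.003,-0.045],"jaw":0.0},{"turn":[-0.17,0.003,0.012],"translation":[0.09,-0.004,-0.06],"jaw":0.0},{"turn":[-0.23,0.004,0.016],"translation":[0.12,-0.005,-0.07],"jaw":0.0},{"turn":[-0.3,0.005,0.02],"translation":[0.15,-0.006,-0.08],"jaw":0.0},{"turn":[-0.37,0.007,0.026],"translation":[0.18,-0.007,-0.087],"jaw":0.0},{"turn":[-0.44,0.008,0.03],"translation":[0.21,-0.008,-0.087],"jaw":0.0},{"turn":[-0.51,0.009,0.035],"translation":[0.24,-0.008,-0.087],"jaw":0.0},{"turn":[-0.57,0.01,0.04],"translation":[0.268,-0.008,-0.087],"jaw":0.0},{"turn":[-0.6115,0.0113,0.0426],"translation":[0.29,-0.008,-0.087],"jaw":0.0},{"turn":[-0.6115,0.0113,0.0426],"translation":[0.304,-0.008,-0.0874],"jaw":0.0},{"turn":[-0.6115,0.0113,0.0426],"translation":[0.3103,-0.0077,-0.0874],"jaw":0.0},{"turn":[-0.6115,0.0113,0.0426],"translation":[0.3103,-0.0077,-0.0874],"jaw":0.0},{"turn":[-0.6115,0.0113,0.0426],"translation":[0.3103,-0.0077,-0.0874],"jaw":0.0},{"turn":[-0.6115,0.0113,0.0426],"translation":[0.3103,-0.0077,-0.0874],"jaw":0.0}]'
python3 - <<'E'
from h import *
from workcell import env
m=env.camera_model("wrist");im=env.camera("wrist");np.save("m13.npy",m["world_from_camera"]);s=env.observe()
cv2.imwrite("pics/w13.png",im);cv2.imwrite("pics/c13.png",cv2.resize(im[90:250,250:400],None,fx=3.75,fy=3.75,interpolation=cv2.INTER_CUBIC))
print(s["position"],s["tcp_rot"],s["time"],s["finger_gap"],s["force"])
print(rel(s,[.4667,-.2411,.20],down(-86.5)))
E
```

```text
time: 12.72
position: [0.4667, -0.2401, 0.301]
tcp_rot: [-179.9, 0.0, -86.5]
force: [-0.5, -0.8, -0.2]
finger_gap: 0.175
[ 0.46677803 -0.2401008   0.3013018 ] [-1.79865622e+02 -7.86074385e-03 -8.64422380e+01] 12.7667 0.17960047873979296 [ 0.18083384  0.24529192 -1.10353288]
(array([0.001 , 0.0004, 0.1013]), array([-0.0023, -0.0001,  0.001 ]))
```

View pics/c13.png

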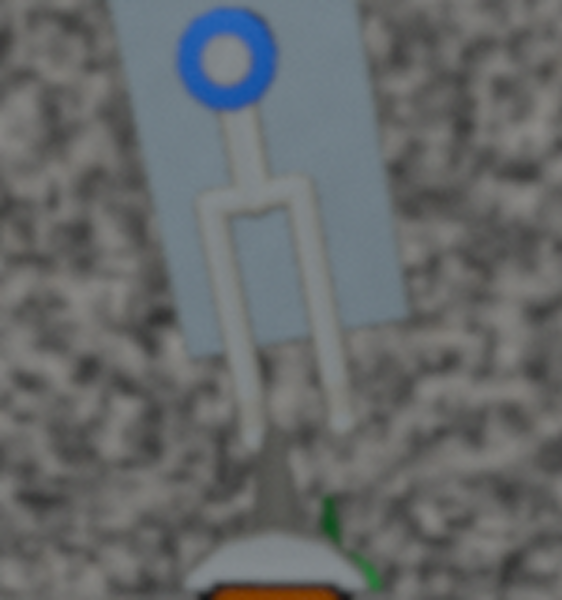

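```bash
python3 - <<'E'
from h import *
from workcell import env
m=env.camera_model("wrist");m["world_from_camera"]=np.load("m13.npy")
f=lambda x,y,z:onz(m,250+x/3.75,90+y/3.75,z)
d=np.array([np.cos(np.radians(15)),np.sin(np.radians(15)),0])
e=(f(253,436,.145)+f(342,420,.145))/2;b=(f(230,217,.135)+f(292,208,.135))/2
print(e+.022*d,b-.028*d,f(227,58,.145)-.065*d, np.degrees(np.arctan2(*(b-e)[1::-1])))
E
```

```text
[ 0.46485959 -0.24159107  0.145     ] [ 0.46719789 -0.24247646  0.135     ] [ 0.46734637 -0.24239389  0.145     ] 13.392193536649106
```

```bash
python3 -m pendant '[{"turn":[-0.002,0,0],"translation":[0.0014,0.0003,0.02],"jaw":0.0},{"turn":[-0.002,0,0],"translation":[0.0014,0.0003,0.04],"jaw":0.0},{"turn":[-0.002,0,0],"translation":[0.0014,0.0003,0.06],"jaw":0.0},{"turn":[-0.002,0,0],"translation":[0.0014,0.0003,0.07],"jaw":0.0},{"turn":[-0.002,0,0],"translation":[0.0014,0.0003,0.073],"jaw":0.0},{"turn":[-0.002,0,0],"translation":[0.0014,0.0003,0.073],"jaw":0.0},{"turn":[-0.002,0,0],"translation":[0.0014,0.0003,0.073],"jaw":0.0}]'
python3 - <<'E'
from h import *
from workcell import env
m=env.camera_model("wrist");im=env.camera("wrist");s=env.observe()
cv2.imwrite("pics/c14.png",cv2.resize(im[90:250,250:400],None,fx=3.75,fy=3.75,interpolation=cv2.INTER_CUBIC))
si=env.camera("side");cv2.imwrite("pics/c15.png",cv2.resize(si[150:230,330:430],None,fx=6,fy=6,interpolation=cv2.INTER_CUBIC))
print(s["position"],s["tcp_rot"],s["time"],s["force"])
E
```

```text
time: 13.35
position: [0.4674, -0.2426, 0.2294]
tcp_rot: [-179.9, -0.1, -86.5]
force: [0.3, 0.3, -0.2]
finger_gap: 0.177
[ 0.46755335 -0.2428152   0.22983631] [-1.79903726e+02 -1.01924293e-01 -8.64850811e+01] 13.4 [-0.76510231 -1.37739378 -0.59875172]
```

View pics/c14.png

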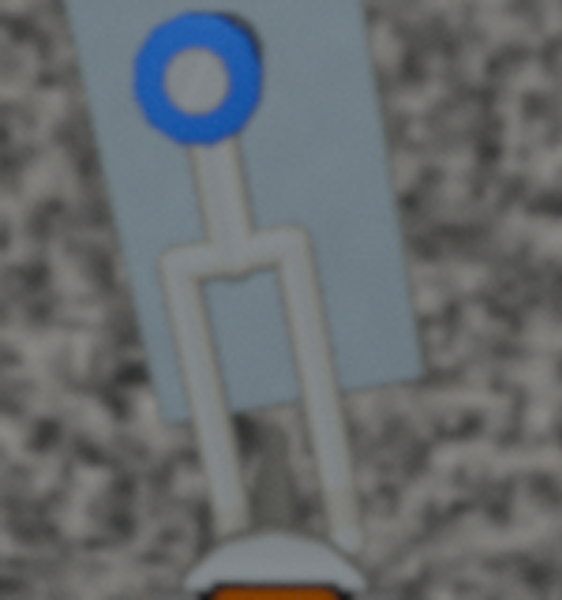

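View pics/c15.png

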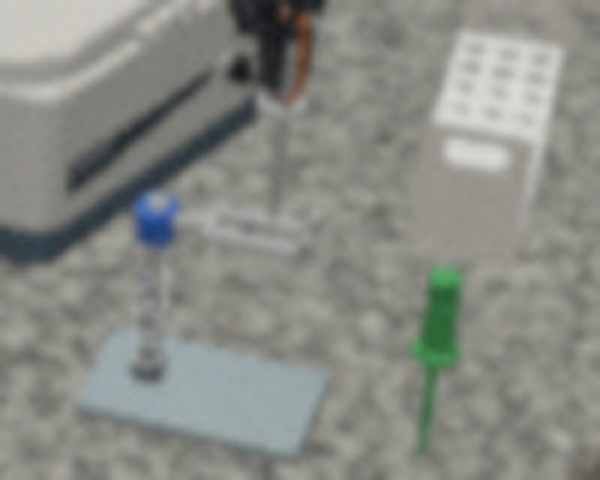

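The tip at (275,425) is centred between the prong inner edges (235 and 315). Lowering to just above the contact height.

```bash
python3 -m pendant '[{"turn":[0,0,0],"translation":[-0.0003,0,0.012],"jaw":0.0},{"turn":[0,0,0],"translation":[-0.0003,0,0.027],"jaw":0.0},{"turn":[0,0,0],"translation":[-0.0003,0,0.042],"jaw":0.0},{"turn":[0,0,0],"translation":[-0.0003,0,0.057],"jaw":0.0},{"turn":[0,0,0],"translation":[-0.0003,0,0.069],"jaw":0.0},{"turn":[0,0,0],"translation":[-0.0003,0,0.074],"jaw":0.0},{"turn":[0,0,0],"translation":[-0.0003,0,0.076],"jaw":0.0},{"turn":[0,0,0],"translation":[-0.0003,0,0.076],"jaw":0.0},{"turn":[0,0,0],"translation":[-0.0003,0,0.076],"jaw":0.0}]'
python3 - <<'E'
from h import *
from workcell import env
im=env.camera("wrist");s=env.observe()
cv2.imwrite("pics/c16.png",cv2.resize(im[90:250,250:400],None,fx=3.75,fy=3.75,interpolation=cv2.INTER_CUBIC))
print(s["position"],s["tcp_rot"],s["time"],s["force"])
E
```

```text
time: 14.2
position: [0.4673, -0.2426, 0.153]
tcp_rot: [-180.0, -0.1, -86.5]
force: [0.4, -0.4, -0.9]
finger_gap: 0.176
[ 0.46745946 -0.24267602  0.15322781] [-1.79939945e+02 -7.60719670e-02 -8.64966290e+01] 14.25 [-0.35362495  0.44671614 -1.89191146]
```

View pics/c16.png

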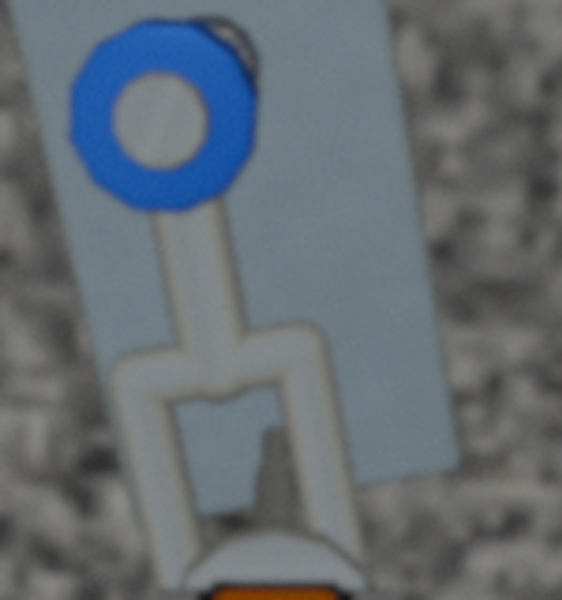

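The shaft is in the gap but about 1.3 mm toward the right prong, so I'll shift that back and lower slowly onto the fork.

```bash
python3 -m pendant '[{"turn":[0,0,0],"translation":[-0.0007,0,0.0],"jaw":0.0},{"turn":[0,0,0],"translation":[-0.0013,0,0.001],"jaw":0.0},{"turn":[0,0,0],"translation":[-0.0013,0,0.002],"jaw":0.0},{"turn":[0,0,0],"translation":[-0.0013,0,0.003],"jaw":0.0},{"turn":[0,0,0],"translation":[-0.0013,0,0.004],"jaw":0.0},{"turn":[0,0,0],"translation":[-0.0013,0,0.005],"jaw":0.0},{"turn":[0,0,0],"translation":[-0.0013,0,0.006],"jaw":0.0},{"turn":[0,0,0],"translation":[-0.0013,0,0.007],"jaw":0.0},{"turn":[0,0,0],"translation":[-0.0013,0,0.008],"jaw":0.0},{"turn":[0,0,0],"translation":[-0.0013,0,0.009],"jaw":0.0},{"turn":[0,0,0],"translation":[-0.0013,0,0.010],"jaw":0.0},{"turn":[0,0,0],"translation":[-0.0013,0,0.011],"jaw":0.0},{"turn":[0,0,0],"translation":[-0.0013,0,0.012],"jaw":0.0},{"turn":[0,0,0],"translation":[-0.0013,0,0.013],"jaw":0.0},{"turn":[0,0,0],"translation":[-0.0013,0,0.014],"jaw":0.0},{"turn":[0,0,0],"translation":[-0.0013,0,0.015],"jaw":0.0},{"turn":[0,0,0],"translation":[-0.0013,0,0.016],"jaw":0.0},{"turn":[0,0,0],"translation":[-0.0013,0,0.0165],"jaw":0.0},{"turn":[0,0,0],"translation":[-0.0013,0,0.0165],"jaw":0.0},{"turn":[0,0,0],"translation":[-0.0013,0,0.0165],"jaw":0.0}]'
python3 - <<'E'
from h import *
from workcell import env
im=env.camera("wrist");s=env.observe();cv2.imwrite("pics/w17.png",im)
si=env.camera("side");cv2.imwrite("pics/c17.png",cv2.resize(si[150:230,330:430],None,fx=6,fy=6,interpolation=cv2.INTER_CUBIC))
print(s["position"],s["tcp_rot"],s["time"],s["force"],env.observe()["force"])
E
```

```text
time: 15.92
position: [0.4668, -0.2409, 0.1356]
tcp_rot: [180.0, -0.0, -86.5]
force: [0.4, -0.1, 0.0]
finger_gap: 0.179
[ 0.46676638 -0.24095825  0.13565296] [ 1.79974049e+02 -3.53483434e-03 -8.64998138e+01] 15.9667 [ 0.39950077  0.23475674 -0.21150276] [0.85061242 0.35439209 1.52805734]
```

View pics/w17.png

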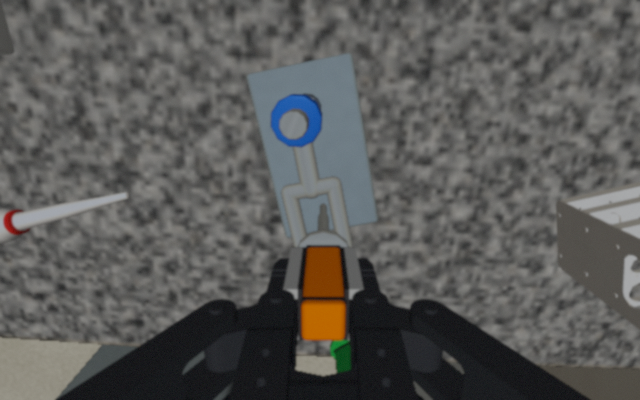

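View pics/c17.png

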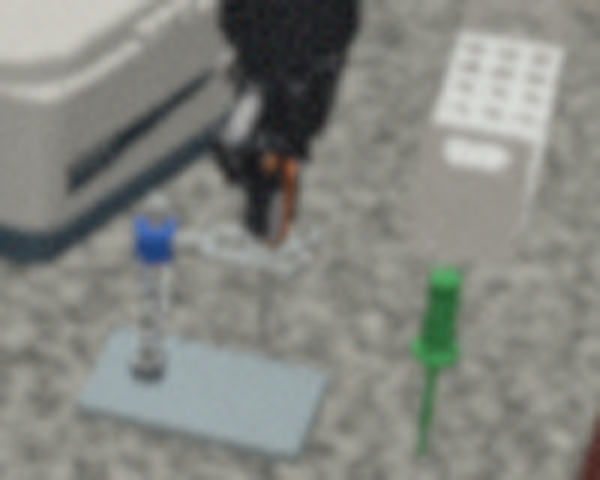

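w17 matches the original hanging view (w3) almost pixel for pixel, and the fork carrier has dipped. Opening gently.

```bash
python3 -m pendant '[{"turn":[0,0,0],"translation":[0,0,0],"jaw":0.016},{"turn":[0,0,0],"translation":[0,0,0],"jaw":0.018},{"turn":[0,0,0],"translation":[0,0,0],"jaw":0.02},{"turn":[0,0,0],"translation":[0,0,0],"jaw":0.024},{"turn":[0,0,0],"translation":[0,0,0],"jaw":0.03},{"turn":[0,0,0],"translation":[0,0,0],"jaw":0.04},{"turn":[0,0,0],"translation":[0,0,0],"jaw":0.05},{"turn":[0,0,0],"translation":[0,0,0],"jaw":0.05},{"turn":[0,0,0],"translation":[0,0,0],"jaw":0.05},{"turn":[0,0,0],"translation":[0,0,0],"jaw":0.05},{"turn":[0,0,0],"translation":[0,0,0],"jaw":0.05}]'
python3 - <<'E'
from h import *
from workcell import env
im=env.camera("wrist");s=env.observe();cv2.imwrite("pics/w18.png",im)
print(s["position"],s["time"],s["force"],s["finger_gap"]*85.4)
E
```

```text
time: 16.93
position: [0.4667, -0.2409, 0.1355]
tcp_rot: [180.0, -0.0, -86.5]
force: [1.1, 0.0, -0.5]
finger_gap: 0.587
[ 0.46674871 -0.24091593  0.13555535] 16.9833 [0.84187563 0.38787401 0.82125183] 49.85645956164171
```

View pics/w18.png

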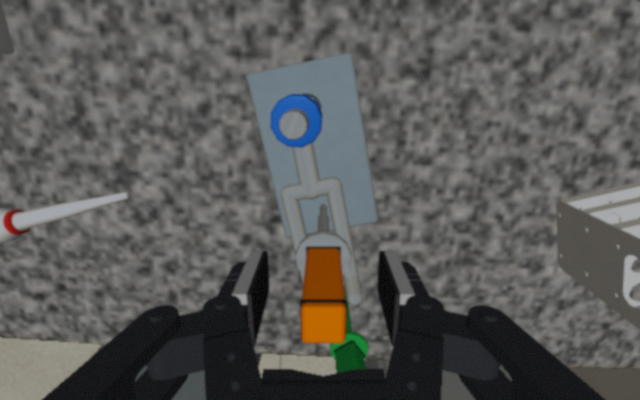

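The pin hangs free and still between the open fingers. Retreating straight up, then a last check.

```bash
python3 -m pendant '[{"turn":[0,0,0],"translation":[0,0,-0.008],"jaw":0.05},{"turn":[0,0,0],"translation":[0,0,-0.02],"jaw":0.05},{"turn":[0,0,0],"translation":[0,0,-0.04],"jaw":0.05},{"turn":[0,0,0],"translation":[0,0,-0.065],"jaw":0.05},{"turn":[0,0,0],"translation":[0,0,-0.09],"jaw":0.05},{"turn":[0,0,0],"translation":[0,0,-0.12],"jaw":0.05},{"turn":[0,0,0],"translation":[0,0,-0.145],"jaw":0.05},{"turn":[0,0,0],"translation":[0,0,-0.16],"jaw":0.05},{"turn":[0,0,0],"translation":[0,0,-0.165],"jaw":0.05},{"turn":[0,0,0],"translation":[0,0,-0.165],"jaw":0.05},{"turn":[0,0,0],"translation":[0,0,-0.165],"jaw":0.05},{"turn":[0,0,0],"translation":[0,0,-0.165],"jaw":0.05},{"turn":[0,0,0],"translation":[0,0,-0.165],"jaw":0.05},{"turn":[0,0,0],"translation":[0,0,-0.165],"jaw":0.05}]'
python3 - <<'E'
from h import *
from workcell import env
a=env.camera("wrist");cv2.imwrite("pics/c19.png",cv2.resize(a[60:280,220:440],None,fx=2.7,fy=2.7,interpolation=cv2.INTER_CUBIC))
si=env.camera("side");cv2.imwrite("pics/s19.png",si);b=env.camera("wrist")
cv2.imwrite("pics/c20.png",cv2.resize(si[150:230,330:430],None,fx=6,fy=6,interpolation=cv2.INTER_CUBIC))
s=env.observe();print(s["position"],s["time"],s["force"],cv2.absdiff(a[60:280,280:370],b[60:280,280:370]).mean())
h=cv2.cvtColor(si,cv2.COLOR_BGR2HSV);h0=cv2.cvtColor(cv2.imread("pics/side0.png"),cv2.COLOR_BGR2HSV)
for k in (h0,h):
    o=cv2.inRange(k,(5,150,100),(20,255,255))[150:230,330:430];print(cv2.moments(o,True)["m00"],np.argwhere(o).mean(0))
E
```

```text
time: 18.15
position: [0.4664, -0.2406, 0.299]
tcp_rot: [179.9, 0.1, -86.5]
force: [-0.2, -0.6, 0.3]
finger_gap: 0.582
[ 0.46664273 -0.24078711  0.29984423] 18.3 [-0.66043188 -1.04984651 -0.01485205] 1.739107744107744
47.0 [33.12765957 44.87234043]
43.0 [33.20930233 45.06976744]
```

View pics/c19.png

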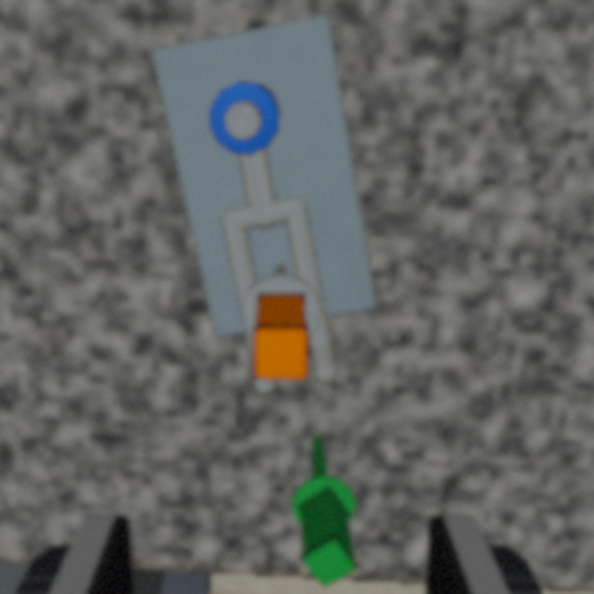

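View pics/c20.png

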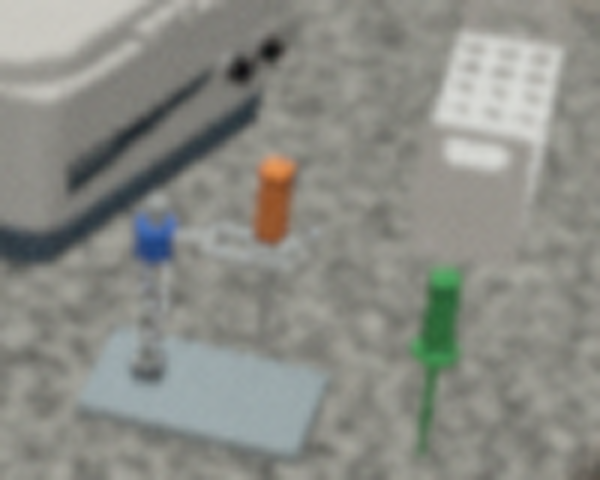

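View pics/s19.png

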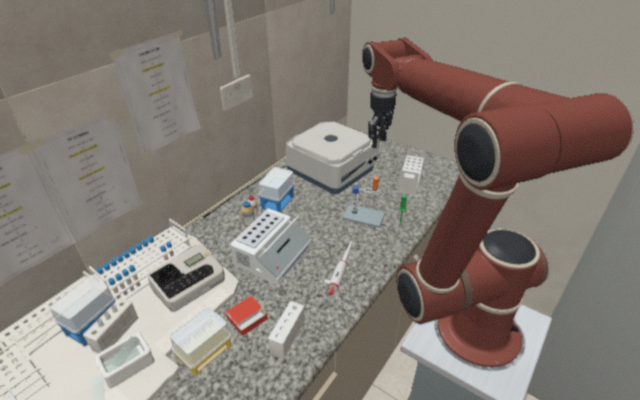

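The pin hangs upright at its starting place, within 0.2 px in the side view. The fork is dipped and everything else is unmoved. Handing in.

```bash
python3 - <<'E'
from workcell import env
print(env.hand_in())
E
```

```text
the job is handed in; nothing more can be done
None
```

I took the orange pin off the fork and found the hole about 17 mm from the slot's centre, on its -y side. I pushed the button to a hard stop, hung the pin back on the fork, moved the arm clear and handed the job in at about 18 s of the 64 s. The hand-in gave no verdict.

**Button:** I pressed twice, at two sideways positions, and met the same stiff stop (about 20 N) with the tip roughly 14.8 mm below the panel. The ring round the hole showed fully in the wrist view only after pressing. The expected 3 N while the button was moving did not stand out from about 1–2 N of force noise, so "home" rests on the hard stop, the depth and the ring.

**Pin:** In the side view the handle is back within 0.2 pixel of where it started. It hangs upright and still in two wrist pictures taken 0.1 s apart, and the fork looks dipped as it was at the start. I lowered the pin in 1 mm steps to the same height it hung at when I gripped it. Dip was never read directly.

**Bench:** The bystanders and the green pin look unmoved in the last side picture. That was a check by eye; I did not measure them.

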